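Load the curing box and put it on heat

TASK

Load the mortar cubes that are out for accelerated curing: squeeze the two orange snap tabs of the curing box inward together, lift the clear cover off its tray and stand it rim-down in the white drip tray, let go of it there, then put every cube lying on the bench flat into a well of its own in the box. Set the cover back until both tabs have snapped home, and only then slide the closed box, without ever lifting or tilting its tray off the warming plate, from the white station into the red outline of the heated one, square with it. Leave the stopwatch, the pen and the brush alone.

Things in the scene. Friction and masses are not known exactly. Their poses are not given: they have to be found in the camera images.
- warming_plate: fixed flat warming plate, 310 x 310 x 8 mm, black glass-ceramic with an aluminium edge; origin at the centre of its underside, z up, its top face 8 mm above the origin. Two rectangular stations are printed on it side by side, each with its long side along the plate's x; which of them is the heated one varies. A grey touch strip runs along its +y edge
- load_station: white printed outline on the warming plate, clear inside 294 (x) x 104 (y) mm, no height; origin at its centre on the plate's top face. The curing box starts inside it, turned a few degrees
- heat_station: red printed outline on the warming plate with red heater lines inside, clear inside 294 (x) x 104 (y) mm, no height; origin at its centre on the plate's top face, 120 mm beside the white one along the plate's y
- curing_base: loose blue-grey tray of the curing box, 0.6 kg, smooth sole (glides at 2 to 4 N), 271 (x) x 75 (y) x 18 mm, origin under its centre, x along it. Floor 4 mm; inner wall faces at y = +-30, x = +-126 mm up to 11 mm, then the rim flares out 35 degrees to 18 mm to guide the cover. A window in the middle of each long wall (x +-17, z 4 to 8.5 mm) takes a cover hook. Four wells in a row
- well_1 (a point): centre of a well's floor in the curing tray, at x = -95 mm, 4 mm above the underside; the well is 46 (x) x 45 (y) mm clear between ribs 4 mm high with round tops. A cube standing in it rises to 44 mm over the tray's underside
- well_2 (a point): the same, at x = -45 mm
- well_3 (a point): the same, at x = +45 mm
- well_4 (a point): the same, at x = +95 mm
- curing_cover: loose clear cover of the curing box, 0.2 kg, open below, 249 (x) x 58 (y) x 56 mm, orange handle on top to 79 mm, an orange sprung tab in the middle of each long side; origin at the centre of the open rim (lowest edge), z up, x along its length. In place its origin is 4 mm over the curing tray's origin, rim on the tray's floor, 1 mm play each side. Fits either way round
- cover_handle (a point): middle of the handle bar on top of the cover, 73 mm above the cover's origin; the bar is 80 (x) x 13 (y) x 12 mm, with 11 mm free under it. Held by this bar the closed box can be dragged along
- tab_a (a joint): orange tab on the cover's +y side, hinged 51 mm above the rim, hanging 49 mm: 0 = sprung out, grows as its lower end is pressed inward, stop 0.13 rad. Its foot hook reaches 34 mm from the cover's middle and catches under the tray's window header; free from about 0.08 to 0.11 rad. Pad force 3 N to start, 8 N at the stop. Pushing the cover down snaps it in; or set it down with both tabs squeezed
- tab_b (a joint): the same on the cover's -y side
- tab_a_pad (a point): middle of the outer face of tab_a's ribbed pad (28 mm along x, 14 mm high, 3.5 mm proud of the cover's side), 32.5 mm from the cover's middle, 24 mm above its rim; with the cover on, its lower edge is 3 mm above the tray's rim. Over both pads the cover measures 65 mm, squeezed 59 mm; gripping both pads across the cover frees it and carries it
- tab_b_pad (a point): the same on the -y side
- drip_tray: fixed white open tray, 268 (x) x 90 (y) x 12 mm, walls and floor 3 mm; origin at the centre of its underside, x along its length; inside 262 x 84 mm. The cover stands in it rim-down with its origin 3 mm above this origin, either way round
- cube_1: grey hardened mortar cube, 40 x 40.5 x 40 mm, 0.14 kg; origin at the centre of its underside. Two to four cubes are present
- cube_2: the same
- cube_3: the same
- cube_4: the same
- stopwatch: bystander: black stopwatch lying flat, 71 x 60 x 19 mm, origin under its centre
- marker_pen: bystander: white and black pen lying flat, 17 x 135 x 16 mm, origin under its centre
- sieve_brush: bystander: brush with wooden handle lying flat, 212 x 41 x 19 mm, origin under its centre

How it is judged:
On the way, in this order (a step that is already met when the one before it is completed fails the run):
1. both tabs are squeezed in while the cover rises 7 mm out of its tray, the tray staying down (value of joint each of tab_a, tab_b above 0.05 rad and z of curing_cover in the frame of curing_base above 0.011 m and z of curing_base in the frame of warming_plate below 0.0105 m and angle between curing_base's own z axis and vertical below 0.03 rad), for 0.05 s.
2. the cover stands released, rim-down and level, inside the drip tray (x of curing_cover in the frame of drip_tray between -0.012 and 0.012 m and y of curing_cover in the frame of drip_tray between -0.016 and 0.016 m and z of curing_cover in the frame of drip_tray below 0.0055 m and angle between curing_cover's own z axis and vertical below 0.05 rad and angle between the z axis of curing_cover and the z axis of drip_tray, either way round below 0.05 rad and contact force between the fingers and curing_cover below 0.1 N), for 0.2 s.
3. every cube sits flat in a well, released ((horizontal distance between cube_1 and well_1 below 0.008 m or horizontal distance between cube_1 and well_2 below 0.008 m or horizontal distance between cube_1 and well_3 below 0.008 m or horizontal distance between cube_1 and well_4 below 0.008 m) and z of cube_1 in the frame of curing_base between 0.002 and 0.0065 m and angle between each of cube_1, cube_2, cube_3, cube_4's own z axis and vertical below 0.06 rad and (horizontal distance between cube_2 and well_1 below 0.008 m or horizontal distance between cube_2 and well_2 below 0.008 m or horizontal distance between cube_2 and well_3 below 0.008 m or horizontal distance between cube_2 and well_4 below 0.008 m) and z of cube_2 in the frame of curing_base between 0.002 and 0.0065 m and (horizontal distance between cube_3 and well_1 below 0.008 m or horizontal distance between cube_3 and well_2 below 0.008 m or horizontal distance between cube_3 and well_3 below 0.008 m or horizontal distance between cube_3 and well_4 below 0.008 m) and z of cube_3 in the frame of curing_base between 0.002 and 0.0065 m and (horizontal distance between cube_4 and well_1 below 0.008 m or horizontal distance between cube_4 and well_2 below 0.008 m or horizontal distance between cube_4 and well_3 below 0.008 m or horizontal distance between cube_4 and well_4 below 0.008 m) and z of cube_4 in the frame of curing_base between 0.002 and 0.0065 m and contact force between the fingers and cube_1 below 0.1 N and contact force between the fingers and cube_2 below 0.1 N and contact force between the fingers and cube_3 below 0.1 N and contact force between the fingers and cube_4 below 0.1 N), for 0.2 s.
4. the cover is back on, fully down, both tabs snapped out, with the box still at the white station (x of curing_cover in the frame of curing_base between -0.004 and 0.004 m and y of curing_cover in the frame of curing_base between -0.004 and 0.004 m and z of curing_cover in the frame of curing_base below 0.0062 m and angle between the x axis of curing_cover and the x axis of curing_base, either way round below 0.05 rad and value of joint each of tab_a, tab_b below 0.035 rad and z of curing_base in the frame of warming_plate below 0.0105 m and angle between curing_base's own z axis and vertical below 0.03 rad and horizontal distance between curing_base and heat_station above 0.06 m), for 0.2 s.
5. the closed box lies inside the red outline (x of curing_cover in the frame of curing_base between -0.004 and 0.004 m and y of curing_cover in the frame of curing_base between -0.004 and 0.004 m and z of curing_cover in the frame of curing_base below 0.0062 m and angle between the x axis of curing_cover and the x axis of curing_base, either way round below 0.05 rad and value of joint each of tab_a, tab_b below 0.035 rad and z of curing_base in the frame of warming_plate below 0.0105 m and angle between curing_base's own z axis and vertical below 0.03 rad and x of curing_base in the frame of heat_station between -0.014 and 0.014 m and y of curing_base in the frame of heat_station between -0.016 and 0.016 m and angle between the x axis of curing_base and the x axis of heat_station, either way round below 0.1 rad), for 0.2 s.
At the end, for the whole second after the job is handed in: Every cube stands flat in its own well (8 mm of centre); cover fully down, both tabs sprung out; box flat on the warming plate inside the red outline (centre within 14 mm along, 16 mm across, square within 0.10 rad); all released and at rest (all of step 5 and (horizontal distance between cube_1 and well_1 below 0.008 m or horizontal distance between cube_1 and well_2 below 0.008 m or horizontal distance between cube_1 and well_3 below 0.008 m or horizontal distance between cube_1 and well_4 below 0.008 m) and z of cube_1 in the frame of curing_base between 0.002 and 0.0065 m and angle between each of cube_1, cube_2, cube_3, cube_4's own z axis and vertical below 0.06 rad and (horizontal distance between cube_2 and well_1 below 0.008 m or horizontal distance between cube_2 and well_2 below 0.008 m or horizontal distance between cube_2 and well_3 below 0.008 m or horizontal distance between cube_2 and well_4 below 0.008 m) and z of cube_2 in the frame of curing_base between 0.002 and 0.0065 m and (horizontal distance between cube_3 and well_1 below 0.008 m or horizontal distance between cube_3 and well_2 below 0.008 m or horizontal distance between cube_3 and well_3 below 0.008 m or horizontal distance between cube_3 and well_4 below 0.008 m) and z of cube_3 in the frame of curing_base between 0.002 and 0.0065 m and (horizontal distance between cube_4 and well_1 below 0.008 m or horizontal distance between cube_4 and well_2 below 0.008 m or horizontal distance between cube_4 and well_3 below 0.008 m or horizontal distance between cube_4 and well_4 below 0.008 m) and z of cube_4 in the frame of curing_base between 0.002 and 0.0065 m and linear speed of each of curing_base, curing_cover below 0.01 m/s and contact force between the fingers and curing_base below 0.1 N and contact force between the fingers and curing_cover below 0.1 N); the robot touches nothing.
It fails at once if the curing tray is lifted more than 12 mm off the warming plate or tilted more than 0.15 rad (z of curing_base in the frame of warming_plate above 0.02 m or angle between curing_base's own z axis and vertical above 0.15 rad).
It fails at once if the box is moved to the heated station before it is closed (horizontal distance between curing_base and heat_station below 0.05 m and z of curing_cover in the frame of curing_base above 0.012 m).
It fails at once if a bystander is shifted more than 3 cm (distance of any of stopwatch, marker_pen, sieve_brush from where it was at the start of the episode above 0.03 m).
Of cube_1, cube_2, cube_3, cube_4 only 2 to 4 are there at a start; the rules pass over those that are not, and their reading is None.
At some moment in a run one of cube_1, cube_2, cube_3, cube_4 may be knocked a few centimetres aside while the robot is not near it.
Once in a run the grip may slacken for a moment while it holds something.
It also fails if it takes over 210 s, if anything falls off the work surface, if the arm or the gripper's body presses on something with over 40 N, if the wrist force passes 120 N, or if a joint passes its speed limit or range.

ROBOT

A 7-joint arm with a two-finger parallel gripper is mounted at the origin on a cart in front of the work surface, level with it; the furniture and walls round the work are solid. World frame = base frame: x ahead of the robot, y to its left, z up, the work surface at z = 0. Lengths are in m, angles in rad, forces in N, time in s.
With the tool pointing down it reaches from about 0.4 to 0.9 m from the base axis. Payload 5.6 kg.
Tool frame: the origin (TCP) lies on the centre line of the jaws, within the pads' length; the fingertips stand 22 mm ahead of it and the grasp point (between the pads) lies 3 mm ahead of it; z points along the fingers, y is the direction in which the jaws open and shut (so a half turn about z gives the same grasp; the last joint's range is limited). The gripper opens to 92 mm and grips with 3 to 60 N. Pads are 20 mm wide; open, the fingers measure 128 mm over their backs; the gripper's body (75 mm by 189 mm) begins 69 mm behind the grasp point.
Start: joints at [-1.289, 0.468, -0.012, 1.603, 0.006, 1.071, -0.056], TCP at [0.207, 0.616, 0.237] pointing down, gripper open.
Joint ranges: [-2.53, 2.53], [-0.31, 2.02], [-1.57, 1.55], [0.28, 2.44], [-1.29, 4.43], [0.15, 1.84], [-2.92, 2.92]. Speed limits (rad/s): [2.57, 2.57, 3.14, 3.14, 3.14, 3.14, 3.14].

INTERFACE

Orientations are given as a 3x3 rotation matrix whose columns are the frame's x, y, z axes.
In Python, from cell import * gives the robot as it stands.
- The arm moves only by the tool carry_out, never from a script. Its argument "targets" is one flat list of numbers, 7 for each row, row after row: the turn, a rotation vector about the tool's x, y, z in units of 5 degrees (1.0 is 5 degrees), then the shift along the tool's x, y, z in units of 25 mm (1.0 is 25 mm), then the closure, from 0 (fully open) to 1 (shut). In form: [ax, ay, az, dx, dy, dz, claw, ax, ay, az, dx, dy, dz, claw, ...]. A call has 1 to 12 rows; each row shifts and turns the commanded pose from where the row before left it, along the tool's axes as they then stand; what a row does not reach is not made up. A row lasts 1/12 s, in which the tool goes at most 41.7 mm and 7.16 degrees, less where a joint would pass 70% of its speed; a pose out of reach is approached as far as the arm can. A call is refused whole if a number of a shift passes 1 or a number of a turn 1, either way. A call with a gripper value outside its range is refused whole. The fingers move at their own pace and stop on an object; "grip_force" is the grip in N (left out, the last holds). Time passes only in rows, so rows that do not move let the fingers close. It gives the time, the measured TCP pose, the force and the opening at its end, in the units of the state.
- get_state(): the state, without advancing time (a new reading comes with each control period).
- grab_frame(name): name is "scene" or "top"; returns a dict with "image" (400x640x3 uint8, red, green, blue), "z_map" (400x640 float32, m along the optical axis (not along the pixel's ray), 0 where there is no reading), "fov_y" (degrees; the focal length in pixels is half the picture's height over the tangent of half this angle, whatever the lens; pixels are square), "cx", "cy" (the principal point, pixels), "extrinsics" (4x4, takes a point from world to camera coordinates). Camera axes: x right, y down, z forward; pixel columns grow to the right and rows downward; lengths in m; the calibration is good to about 2 mm. A picture is of the moment at which its call begins.
- hand_in(): hands the job in, once; it reports no verdict.
Trained networks look in a picture, given as the dict that the camera call returned (one of the last four; its "shot" number tells which), for a name from the list of things; names that differ only in an ending like _2 or _b are one class to them, and where a whole thing is asked for, a point or a joint stands for the part that bears it (a point fixed in the world has none). Each returns a list of dicts, best first, with "conf" (0 to 1); they miss things now and then, are a little off and sometimes report something else, mostly with a low value. They report only what shows in the picture. A call takes as long as a camera call.
- look_for(picture, thing): "uv" ([column, row] in pixels, amid what is visible of it).
- trace(picture, thing): "pixels" (400x640 bool, what is visible of it) and "uv" ([column, row] in pixels, amid what is visible of it).
The state is a dict: "clock": time; "joint_pos": joint angles; "dq": joint speeds; "joint_torque": joint torques, N m; "ee_pos": TCP position; "orientation": TCP orientation; "ft_force": force on the tool from outside, world axes, zero at the start; "moment": the same for the moment, N m; "grip_width": finger opening in m.
Only numpy, scipy, OpenCV 4.12 (cv2) and the standard library are available. Lean on these libraries where they do the work, as an engineer would, in place of code of your own. Each camera call takes 0.05 s, during which the arm holds its last target. There are 200 camera calls.

## Working session

There is one attempt and no reset: what is moved stays moved. The work goes in short steps, Python scripts to look and compute and a tool call to move; the robot and the scene stay as the last step left them, time stands still between calls to the robot, and variables do not carry over. Pictures are saved under pics/ and viewed, about 12 in all and at most 16, crops included, and the job is handed in when it is done.

Besides the shell and the picture viewer there is one more tool, called after "Call:" by a JSON object that holds its "api" and its "payload". carry_out: Moves the arm, as the interface text tells. Its arguments: {"type":"object","properties":{"targets":{"type":"array","items":{"type":"number"}},"grip_force":{"type":"number"}},"required":["targets"]}

```bash
mkdir -p pics && ls && cat > h.py <<'E'
import numpy as np, cv2
from cell import *
def save(p,n,crop=None,s=1):
    im=cv2.cvtColor(p["image"],cv2.COLOR_RGB2BGR)
    if crop: x0,y0,x1,y1=crop; im=im[y0:y1,x0:x1]
    im=cv2.resize(im,None,fx=s,fy=s,interpolation=cv2.INTER_CUBIC) if s!=1 else im
    cv2.imwrite("pics/"+n+".png",im)
def foc(p): return 200/np.tan(np.radians(p["fov_y"])/2)
def cloud(p):
    f=foc(p); z=p["z_map"]; v,u=np.mgrid[:400,:640]
    c=np.stack([(u-p["cx"])/f*z,(v-p["cy"])/f*z,z],-1)
    E=np.array(p["extrinsics"]); w=(c-E[:3,3])@E[:3,:3]
    w[z<=0]=np.nan; return w
def proj(p,X):
    E=np.array(p["extrinsics"]); c=E[:3,:3]@np.array(X)+E[:3,3]; f=foc(p)
    return c[:2]/c[2]*f+[p["cx"],p["cy"]]
def onplane(p,uv,z):
    E=np.array(p["extrinsics"]); f=foc(p)
    d=E[:3,:3].T@np.array([(uv[0]-p["cx"])/f,(uv[1]-p["cy"])/f,1]); o=-E[:3,:3].T@E[:3,3]
    return o+d*(z-o[2])/d[2]
E
python3 - <<'E'
from h import *
st=get_state(); print({k:np.round(v,3).tolist() for k,v in st.items()})
for n in("top","scene"):
    p=grab_frame(n); save(p,n+"0"); 
    E=np.array(p["extrinsics"]);print(n,p["fov_y"],p["cx"],p["cy"],(-E[:3,:3].T@E[:3,3]).round(3),E[:3,:3].round(3).tolist())
    w=cloud(p)
    for t in("warming_plate","load_station","heat_station","curing_base","curing_cover","cover_handle","tab_a","drip_tray","cube_1","stopwatch","marker_pen","sieve_brush"):
        for r in look_for(p,t):
            if r["conf"]>.2:
                u=np.round(r["uv"]).astype(int); print(t,round(r["conf"],2),u,w[u[1],u[0]].round(3))
E
```

```text
pics
{'clock': 0.0, 'joint_pos': [-1.289, 0.468, -0.012, 1.604, 0.006, 1.071, -0.056], 'dq': [0.0, -0.0, -0.0, 0.001, -0.002, 0.0, 0.001], 'joint_torque': [0.0, -52.058, -0.012, -24.374, -0.057, 0.017, 0.0], 'ee_pos': [0.207, 0.615, 0.236], 'orientation': [[-0.948, 0.319, -0.0], [0.319, 0.948, -0.002], [-0.0, -0.002, -1.0]], 'ft_force': [0.481, -0.089, -0.467], 'moment': [0.054, -0.022, -0.014], 'grip_width': 0.092}
top 56.3877610948343 319.7803855998645 200.05319304868107 [0.508 0.121 1.07 ] [[0.005, -1.0, -0.017], [-0.999, -0.004, -0.054], [0.054, 0.018, -0.998]]
warming_plate 0.82 [302 211] [0.534 0.19  0.01 ]
load_station 0.69 [367 224] [0.498 0.005 0.006]
heat_station 0.83 [327 171] [0.649 0.119 0.007]
curing_base 0.59 [336 221] [0.506 0.095 0.067]
curing_base 0.48 [348 212] [0.53  0.064 0.094]
curing_cover 0.57 [348 212] [0.53  0.064 0.094]
cover_handle 0.69 [350 214] [0.525 0.059 0.093]
drip_tray 0.77 [221 217] [0.516 0.423 0.003]
cube_1 0.75 [439 181] [ 0.618 -0.19   0.038]
cube_1 0.49 [408 176] [ 0.632 -0.105  0.039]
cube_1 0.48 [411 228] [ 0.488 -0.112  0.037]
cube_1 0.24 [
[... 501 characters left out ...]
[0.499 0.15  0.009]
heat_station 0.3 [270 175] [ 0.64  -0.186  0.032]
curing_base 0.85 [331 211] [0.546 0.092 0.019]
curing_base 0.71 [329 198] [0.55  0.089 0.068]
cover_handle 0.62 [327 197] [0.553 0.082 0.069]
tab_a 0.5 [344 213] [0.508 0.109 0.009]
tab_a 0.44 [333 204] [0.541 0.097 0.048]
drip_tray 0.87 [402 277] [0.513 0.426 0.006]
cube_1 0.6 [317 174] [ 0.498 -0.101  0.04 ]
cube_1 0.58 [350 234] [0.544 0.208 0.008]
cube_1 0.55 [290 184] [ 0.584 -0.143  0.002]
cube_1 0.37 [342 206] [0.509 0.098 0.03 ]
stopwatch 0.56 [258 209] [ 0.744 -0.027  0.021]
marker_pen 0.48 [337 165] [ 0.373 -0.184 -0.   ]
marker_pen 0.27 [329 196] [0.547 0.083 0.071]
sieve_brush 0.74 [240 188] [0.857 0.242 0.286]
```

```bash
python3 - <<'E'
import cv2
a=cv2.imread("pics/top0.png")[90:310,160:480]; cv2.imwrite("pics/a.png",cv2.resize(a,None,fx=2.5,fy=2.5,interpolation=cv2.INTER_CUBIC))
E
```

```text
(no output)
```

The top view shows the box at the right, white station of the plate (orange handle at crop 473,303), the red station left of it, and the drip tray at crop (155,320). Three cubes are at crop (625,215), (707,225) and (637,340). There is a tall Vicat stand next to the plate's far edge. The scene view confirms this.

```bash
cat > m.py <<'E'
from h import *
def rect(p,mask,z,big=True):
    """min-area rect of mask projected onto plane z -> centre, (long,short), yaw of long axis"""
    if big:
        n,l,s,_=cv2.connectedComponentsWithStats(mask.astype(np.uint8)); mask=l==1+np.argmax(s[1:,4])
    v,u=np.nonzero(mask); P=np.array([onplane(p,q,z)[:2] for q in zip(u,v)])
    c,(a,b),t=cv2.minAreaRect((P*1000).astype(np.float32)); t=np.radians(t)
    if a<b: a,b=b,a; t+=np.pi/2
    t=(t+np.pi/2)%np.pi-np.pi/2
    m=P.mean(0); w,V=np.linalg.eigh(np.cov((P-m).T)); pc=np.arctan2(V[1,1],V[0,1]); pc=(pc+np.pi/2)%np.pi-np.pi/2
    return dict(c=np.round(np.array(c)/1000,4),mean=m.round(4),size=(round(a,1),round(b,1)),yaw=round(t,3),pca=round(pc,3),n=len(P))
def hsv(p): return cv2.cvtColor(p["image"],cv2.COLOR_RGB2HSV)
def inbox(w,x0,x1,y0,y1): return (w[...,0]>x0)&(w[...,0]<x1)&(w[...,1]>y0)&(w[...,1]<y1)
E
python3 - <<'E'
from m import *
p=grab_frame("top"); w=cloud(p); H=hsv(p); h,s,v=[H[...,i].astype(int) for i in range(3)]
R=inbox(w,.3,.7,-.05,.35)
org=R&(h>4)&(h<20)&(s>130)&(v>120); print("handle",rect(p,org,.091))
red=R&((h<4)|(h>174))&(s>150)&(v>120); print("red",rect(p,red,.008))
for t,z in(("warming_plate",.008),("heat_station",.008),("load_station",.008),("curing_base",.022),("curing_cover",.066),("cover_handle",.091),("drip_tray",.012),("tab_a",.03)):
    for r in trace(p,t)[:2]: print(t,round(r["conf"],2),rect(p,r["pixels"],z))
for r in trace(p,"cube_1")[:5]: print("cube",round(r["conf"],2),rect(p,r["pixels"],.04))
# by height
z=w[...,2]
print("cover z",np.nanmedian(z[inbox(w,.45,.6,.02,.1)]))
m=R&(z>.05); print("cover by z",rect(p,m,.064))
m=inbox(w,.3,.8,-.3,-.06)&(z>.025)&(z<.06)
n,l,st,_=cv2.connectedComponentsWithStats(m.astype(np.uint8))
for i in range(1,n):
    if st[i,4]>30: print("cube z",rect(p,l==i,.04))
wh=inbox(w,.3,.75,.33,.5)&(s<40)&(v>200); print("drip",rect(p,wh,.010))
tall=inbox(w,.3,1.2,-.4,.8)&(z>.05); n,l,st,_=cv2.connectedComponentsWithStats(tall.astype(np.uint8))
for i in range(1,n):
    if st[i,4]>20: a=w[l==i]; print("tall",np.nanmin(a,0).round(2),np.nanmax(a,0).round(2))
p=grab_frame("scene"); w=cloud(p); z=w[...,2]
tall=inbox(w,.1,1.2,-.4,.5)&(z>.05); n,l,st,_=cv2.connectedComponentsWithStats(tall.astype(np.uint8))
for i in range(1,n):
    if st[i,4]>20: a=w[l==i]; print("tall scene",np.nanmin(a,0).round(2),np.nanmax(a,0).round(2))
E
```

```text
handle {'c': array([0.5328, 0.0623]), 'mean': array([0.5327, 0.0624]), 'size': (74.2, 9.6), 'yaw': np.float64(-0.116), 'pca': np.float64(-0.113), 'n': 104}
red {'c': array([0.5405, 0.1813]), 'mean': array([0.5351, 0.1862]), 'size': (308.0, 119.1), 'yaw': np.float64(-0.087), 'pca': np.float64(-0.086), 'n': 985}
warming_plate 0.72 {'c': array([0.5353, 0.143 ]), 'mean': array([0.537 , 0.1689]), 'size': (313.6, 308.5), 'yaw': np.float64(1.484), 'pca': np.float64(-1.075), 'n': 8209}
warming_plate 0.23 {'c': array([ 5.995e-01, -4.000e-04]), 'mean': array([ 5.995e-01, -4.000e-04]), 'size': (146.5, 9.1), 'yaw': np.float64(-0.066), 'pca': np.float64(-0.085), 'n': 120}
heat_station 0.79 {'c': array([0.5804, 0.1214]), 'mean': array([0.5855, 0.1209]), 'size': (138.0, 6.4), 'yaw': np.float64(-0.079), 'pca': np.float64(-0.085), 'n': 98}
load_station 0.91 {'c': array([0.5285, 0.0598]), 'mean': array([0.5286, 0.0594]), 'size': (306.3, 118.8), 'yaw': np.float64(-0.088), 'pca': np.float64(-0.084), 'n': 666}
curing_base 0.82 {'c': array([0.4364, 0.1075]), 'mean': array([0.4358, 0.1079]), 'size': (55.6,
[... 2747 characters left out ...]
[1.02 0.04 0.06]
tall [0.96 0.61 0.05] [1.   0.65 0.07]
tall [0.73 0.2  0.05] [0.86 0.28 0.34]
tall [0.89 0.53 0.05] [0.95 0.58 0.06]
tall [0.86 0.6  0.05] [0.89 0.63 0.1 ]
tall [0.76 0.73 0.05] [0.77 0.75 0.07]
tall [0.73 0.04 0.05] [0.76 0.07 0.11]
tall [0.61 0.51 0.05] [0.73 0.63 0.06]
tall [0.41 0.02 0.05] [0.66 0.11 0.1 ]
tall scene [ 1.1  -0.4   0.19] [1.12 0.5  0.74]
tall scene [0.1  0.07 0.49] [0.12 0.18 0.6 ]
tall scene [0.17 0.39 0.58] [0.22 0.5  0.66]
tall scene [ 0.85 -0.2   0.05] [1.1  0.37 0.24]
tall scene [0.73 0.05 0.05] [0.86 0.29 0.34]
tall scene [0.41 0.02 0.05] [0.66 0.11 0.09]
tall scene [ 0.88 -0.2   0.05] [ 1.01 -0.19  0.06]
tall scene [0.98 0.41 0.05] [1.06 0.49 0.11]
```

Call:
{"api": "carry_out", "payload": {"targets": [0,0,-0.82,0,0,0,0,0,0,-0.82,0,0,0,0,0,0,-0.8,0,0,0,0,0,0,0,-0.73,-0.97,0,0,0,0,0,-0.73,-0.97,0,0,0,0,0,-0.73,-0.97,0,0,0,0,0,-0.73,-0.97,0,0,0,0,0,-0.73,-0.97,0,0,0,0,0,-0.73,-0.97,0,0,0,0,0,-0.73,-0.97,0,0,0,0,0,-0.73,-0.97,0,0,0,0,0,-0.73,-0.97,0,0], "grip_force": 25}}

```text
clock: 2.85
ee_pos: [0.3469, 0.3795, 0.2368]
orientation: [[-0.994, 0.112, 0.0], [0.112, 0.994, 0.0], [-0.0, 0.0, -1.0]]
ft_force: [0.8, -0.2, -0.0]
grip_width: 0.0915
```

```bash
cat > d.py <<'E'
from h import *
import sys
from scipy.spatial.transform import Rotation as R
def delta(x,y,z,yaw):
    "yaw: world direction of tool -x (cover/cube long axis); prints turn (tool axes, units) and shift in the NEW tool axes (units)"
    s=get_state(); A=np.array(s["orientation"]); 
    best=None
    for k in(0,np.pi):
        c,n=np.cos(yaw+k),np.sin(yaw+k); B=np.array([[-c,-n,0],[-n,c,0],[0,0,-1]]).T
        B=np.column_stack([[-c,-n,0],[-n,c,0],[0,0,-1]])
        r=R.from_matrix(A.T@B).as_rotvec()
        if best is None or np.linalg.norm(r)<np.linalg.norm(best[0]): best=(r,B)
    r,B=best; d=np.array([x,y,z])-s["ee_pos"]
    print("t",round(s["clock"],2),"pos",np.round(s["ee_pos"],4),"F",np.round(s["ft_force"],1),"w",round(s["grip_width"],4),"q7",round(s["joint_pos"][6],2))
    print("turn",np.round(r/np.radians(5),2),"shift new",np.round(B.T@d/.025,2),"shift old",np.round(A.T@d/.025,2))
if __name__=="__main__": delta(*map(float,sys.argv[1:5]))
E
python3 d.py .532 .0625 .13 -.114
```

```text
t 2.85 pos [0.3469 0.3795 0.2368] F [ 0.8 -0.2 -0. ] w 0.0915 q7 0.57
turn [0.01 0.   0.02] shift new [ -8.8  -11.75   4.27] shift old [ -8.77 -11.77   4.27]
```

Call:
{"api": "carry_out", "payload": {"targets": [0,0,0,-0.73,-0.98,0.35,0,0,0,0,-0.73,-0.98,0.35,0,0,0,0,-0.73,-0.98,0.35,0,0,0,0,-0.73,-0.98,0.35,0,0,0,0,-0.73,-0.98,0.35,0,0,0,0,-0.73,-0.98,0.35,0,0,0,0,-0.73,-0.98,0.35,0,0,0,0,-0.73,-0.98,0.35,0,0,0,0,-0.73,-0.98,0.35,0,0,0,0,-0.73,-0.98,0.35,0,0,0,0,-0.73,-0.98,0.35,0,0,0,0,-0.73,-0.98,0.35,0]}}

```text
clock: 3.85
ee_pos: [0.5319, 0.0629, 0.1314]
orientation: [[-0.994, 0.112, 0.001], [0.112, 0.994, 0.0], [-0.001, 0.0, -1.0]]
ft_force: [0.7, -0.2, 0.6]
grip_width: 0.0923
```

```bash
python3 d.py .532 .0625 .05 -.114
```

```text
t 3.85 pos [0.5319 0.0629 0.1314] F [ 0.7 -0.2  0.6] w 0.0923 q7 1.38
turn [0.   0.01 0.03] shift new [-0.01 -0.01  3.26] shift old [-0.01 -0.02  3.26]
```

Call:
{"api": "carry_out", "payload": {"targets": [0,0,0,0,0,0.65,0,0,0,0,0,0,0.65,0,0,0,0,0,0,0.65,0,0,0,0,0,0,0.65,0,0,0,0,0,0,0.65,0,0,0,0,0,0,0,0,0,0,0,0,0,0,1,0,0,0,0,0,0,1,0,0,0,0,0,0,1,0,0,0,0,0,0,1,0,0,0,0,0,0,1,0,0,0,0,0,0,1], "grip_force": 25}}

```text
clock: 4.85
ee_pos: [0.5316, 0.0635, 0.051]
orientation: [[-0.994, 0.112, 0.001], [0.112, 0.994, -0.001], [-0.001, -0.0, -1.0]]
ft_force: [-0.2, -3.3, 1.4]
grip_width: 0.0581
```

```bash
python3 d.py .532 .0625 .05 -.114
```

```text
t 4.85 pos [0.5316 0.0635 0.051 ] F [-0.2 -3.3  1.4] w 0.0581 q7 1.41
turn [-0.    0.01  0.02] shift new [-0.02 -0.04  0.04] shift old [-0.02 -0.04  0.04]
```

Call:
{"api": "carry_out", "payload": {"targets": [0,0,0,0,0,0,1,0,0,0,0,0,-0.1,1,0,0,0,0,0,-0.1,1,0,0,0,0,0,-0.2,1,0,0,0,0,0,-0.2,1,0,0,0,0,0,-0.2,1,0,0,0,0,0,-0.3,1,0,0,0,0,0,-0.4,1,0,0,0,0,0,-0.5,1,0,0,0,0,0,-0.5,1,0,0,0,0,0,-0.5,1,0,0,0,0,0,0,1]}}

```text
clock: 5.85
ee_pos: [0.5329, 0.0646, 0.1284]
orientation: [[-0.994, 0.112, 0.005], [0.112, 0.994, 0.001], [-0.005, 0.002, -1.0]]
ft_force: [0.5, -0.4, -2.0]
grip_width: 0.0579
```

```bash
python3 d.py .5145 .4187 .15 .177; python3 - <<'E'
from h import *
p=grab_frame("scene"); save(p,"lift",(200,100,460,300),3)
E
```

```text
t 5.85 pos [0.5329 0.0646 0.1284] F [ 0.5 -0.4 -2. ] w 0.0579 q7 1.38
turn [ 0.01  0.06 -3.31] shift new [-1.77 14.07 -0.86] shift old [ 2.31 14.   -0.85]
```

The cover has come off (held, scene crop 390,240). The tray is flat on the plate at crop 400,320.

Call:
{"api": "carry_out", "payload": {"targets": [0,0,0,0,0.4,-0.3,1,0,0,-0.3,0.1,0.8,-0.3,1,0,0,-0.3,0.1,1,-0.2,1,0,0,-0.3,0.1,1,0,1,0,0,-0.3,0.1,1,0,1,0,0,-0.3,0.1,1,0,1,0,0,-0.3,0,1,0,1,0,0,-0.3,0,1,0,1,0,0,-0.3,0,1,0,1,0,0,-0.3,-0.1,1,0,1,0,0,-0.3,-0.1,1,0,1,0,0,-0.3,-0.1,1,0,1]}}

```text
clock: 6.9
ee_pos: [0.5205, 0.3467, 0.1448]
orientation: [[-0.984, -0.177, -0.001], [-0.177, 0.984, -0.001], [0.001, -0.0, -1.0]]
ft_force: [1.1, -0.4, -2.5]
grip_width: 0.0582
```

```bash
python3 d.py .5145 .4187 .15 .177
```

```text
t 6.9 pos [0.5205 0.3467 0.1448] F [ 1.1 -0.4 -2.5] w 0.0582 q7 1.15
turn [-0.   -0.01  0.01] shift new [-0.27  2.88 -0.21] shift old [-0.27  2.88 -0.21]
```

Call:
{"api": "carry_out", "payload": {"targets": [0,0,0,-0.07,0.8,0,1,0,0,0,-0.07,0.8,0,1,0,0,0,-0.07,0.7,0,1,0,0,0,-0.06,0.58,0,1,0,0,0,0,0,0.6,1,0,0,0,0,0,0.6,1,0,0,0,0,0,0.6,1,0,0,0,0,0,0.6,1,0,0,0,0,0,0.6,1,0,0,0,0,0,0.2,1,0,0,0,0,0,0,1,0,0,0,0,0,0,1]}}

```text
clock: 7.9
ee_pos: [0.5154, 0.4171, 0.0654]
orientation: [[-0.985, -0.175, -0.0], [-0.175, 0.985, -0.0], [0.0, -0.0, -1.0]]
ft_force: [-0.3, -0.1, -2.7]
grip_width: 0.0582
```

```bash
python3 d.py .5145 .4187 .042 .177; python3 - <<'E'
from m import *
p=grab_frame("top"); w=cloud(p); z=w[...,2]
m=inbox(w,.3,.75,.33,.52)&(z>.055)&(z<.09)
v,u=np.nonzero(m); A=w[m][:,:2]; a=.177; e=np.array([np.cos(a),np.sin(a)]); 
q=(A-[.5145,.4187])@e; print(np.percentile(q,[0,1,99,100]).round(4), (A@np.array([-e[1],e[0]])).min())
save(p,"drip",(170,130,330,290),5)
E
```

```text
t 7.9 pos [0.5154 0.4171 0.0654] F [-0.3 -0.1 -2.7] w 0.0582 q7 1.06
turn [-0.   -0.   -0.01] shift new [0.02 0.07 0.94] shift old [0.02 0.07 0.94]
[-0.1229 -0.1211  0.138   0.1995] 0.2906154019208966
```

The cover hangs over the drip tray, lined up with it along its length; the sideways look is parallax. Lowering.

Call:
{"api": "carry_out", "payload": {"targets": [0,0,0,0,0.07,0.2,1,0,0,0,0,0,0.2,1,0,0,0,0,0,0.2,1,0,0,0,0,0,0.2,1,0,0,0,0,0,0.1,1,0,0,0,0,0,0,1,0,0,0,0,0,0,1]}}

```text
clock: 8.53
ee_pos: [0.5152, 0.4185, 0.0427]
orientation: [[-0.985, -0.175, -0.0], [-0.175, 0.985, -0.0], [0.0, -0.0, -1.0]]
ft_force: [0.1, -0.5, -1.7]
grip_width: 0.0579
```

Call:
{"api": "carry_out", "payload": {"targets": [0,0,0,0,0,0.05,1,0,0,0,0,0,0.05,1,0,0,0,0,0,0,1]}}

```text
clock: 8.78
ee_pos: [0.5154, 0.4188, 0.0419]
orientation: [[-0.985, -0.175, 0.0], [-0.175, 0.985, 0.0], [-0.0, 0.0, -1.0]]
ft_force: [-2.7, -2.0, 6.8]
grip_width: 0.0584
```

Call:
{"api": "carry_out", "payload": {"targets": [0,0,0,0,0,0,0,0,0,0,0,0,0,0,0,0,0,0,0,0,0,0,0,0,0,0,0,0,0,0,0,0,0,-0.1,0,0,0,0,0,0,-0.4,0,0,0,0,0,0,-0.9,0,0,0,0,0,0,-1,0,0,0,0,0,0,-1,0,0,0,0,0,0,-1,0,0,0,0,0,0,-1,0,0,0,0,0,0,-1,0]}}

```text
clock: 9.78
ee_pos: [0.5152, 0.4185, 0.2026]
orientation: [[-0.985, -0.175, 0.001], [-0.175, 0.985, 0.001], [-0.001, 0.0, -1.0]]
ft_force: [0.9, 0.9, -0.3]
grip_width: 0.0917
```

```bash
python3 d.py .4926 -.1182 .12 .15; python3 - <<'E'
from m import *
p=grab_frame("top"); w=cloud(p); z=w[...,2]
m=inbox(w,.3,.75,.33,.52)&(z>.045)&(z<.1); print(rect(p,m,.058))
m=inbox(w,.3,.8,-.3,-.06)&(z>.025)&(z<.06)
n,l,st,_=cv2.connectedComponentsWithStats(m.astype(np.uint8))
for i in range(1,n):
    if st[i,4]>30: print("cube z",rect(p,l==i,.04))
H=hsv(p); h,s,v=[H[...,i].astype(int) for i in range(3)]
b=inbox(w,.3,.75,-.02,.14)&(h>95)&(h<120)&(s>80)&(v>40); print("tray",rect(p,b,.02))
for r in trace(p,"curing_base")[:2]: print(r["conf"],rect(p,r["pixels"],.02))
save(p,"c2",(170,110,490,290),2.5)
E
```

```text
t 9.78 pos [0.5152 0.4185 0.2026] F [ 0.9  0.9 -0.3] w 0.0917 q7 1.05
turn [0.01 0.01 0.3 ] shift new [  4.1  -21.09   3.3 ] shift old [  4.65 -20.98   3.29]
{'c': array([0.445 , 0.4059]), 'mean': array([0.4427, 0.4061]), 'size': (104.2, 62.4), 'yaw': np.float64(0.17), 'pca': np.float64(0.183), 'n': 832}
cube z {'c': array([ 0.6303, -0.1057]), 'mean': array([ 0.63  , -0.1058]), 'size': (43.7, 40.3), 'yaw': np.float64(-1.322), 'pca': np.float64(-1.215), 'n': 231}
cube z {'c': array([ 0.62  , -0.1956]), 'mean': array([ 0.6197, -0.1957]), 'size': (43.8, 42.5), 'yaw': np.float64(1.315), 'pca': np.float64(-1.432), 'n': 241}
cube z {'c': array([ 0.4925, -0.1189]), 'mean': array([ 0.4924, -0.119 ]), 'size': (43.7, 39.8), 'yaw': np.float64(-1.424), 'pca': np.float64(-1.47), 'n': 233}
tray {'c': array([0.532 , 0.0634]), 'mean': array([0.5309, 0.0632]), 'size': (270.9, 79.4), 'yaw': np.float64(-0.115), 'pca': np.float64(-0.115), 'n': 2677}
0.65 {'c': array([0.5217, 0.3916]), 'mean': array([0.5221, 0.3907]), 'size': (22.7, 14.2), 'yaw': np.float64(0.017), 'pca': np.float64(0.206), 'n': 46}
0.6 {'c': array([0.5317, 0.0635]), 'mean': array([0.5316, 0.0632]), 'size': (266.0, 74.3), 'yaw': np.float64(-0.116), 'pca': np.float64(-0.115), 'n': 2436}
```

The cover stands alone in the drip tray (crop 130,270), and the empty tray is still at the white station (crop 445,255). The cubes have not moved. On to cube A.

Call:
{"api": "carry_out", "payload": {"targets": [0,0,0.1,0.22,-0.5,0,0,0,0,0.1,0.22,-1,0,0,0,0,0.1,0.22,-1,0,0,0,0,0,0.22,-1,0,0,0,0,0,0.22,-1,0,0,0,0,0,0.22,-1,0,0,0,0,0,0.22,-1,0,0,0,0,0,0.22,-1,0,0,0,0,0,0.22,-1,0,0,0,0,0,0.22,-1,0,0,0,0,0,0.22,-1,0,0,0,0,0,0.22,-1,0,0]}}

```text
clock: 10.88
ee_pos: [0.4933, 0.123, 0.2003]
orientation: [[-0.989, -0.149, -0.0], [-0.149, 0.989, 0.0], [0.0, 0.0, -1.0]]
ft_force: [0.5, 0.2, 0.6]
grip_width: 0.0918
```

```bash
python3 d.py .4925 -.1188 .04 .15
```

```text
t 10.88 pos [0.4933 0.123  0.2003] F [0.5 0.2 0.6] w 0.0918 q7 1.46
turn [ 0. -0. -0.] shift new [ 1.48 -9.56  6.41] shift old [ 1.48 -9.56  6.41]
```

Call:
{"api": "carry_out", "payload": {"targets": [0,0,0,0.15,-0.96,0.2,0.2,0,0,0,0.15,-0.96,0.2,0.2,0,0,0,0.15,-0.96,0.2,0.2,0,0,0,0.15,-0.96,0.2,0.2,0,0,0,0.15,-0.96,0.2,0.2,0,0,0,0.15,-0.96,0.2,0.2,0,0,0,0.15,-0.96,0.2,0.2,0,0,0,0.15,-0.96,0.2,0.2,0,0,0,0.15,-0.96,0.2,0.2,0,0,0,0.13,-0.92,0.2,0.2,0,0,0,0,0,0.3,0.2,0,0,0,0,0,0.3,0.2]}}

```text
clock: 11.88
ee_pos: [0.4927, -0.1186, 0.135]
orientation: [[-0.989, -0.146, 0.0], [-0.146, 0.989, -0.0], [-0.0, -0.0, -1.0]]
ft_force: [0.1, 1.0, 0.1]
grip_width: 0.0736
```

```bash
python3 d.py .4925 -.1188 .039 .15; python3 - <<'E'
from m import *
p=grab_frame("scene"); save(p,"s3",(230,110,430,260),4); w=cloud(p); z=w[...,2]
for r in trace(p,"cube_1")[:5]:
    a=w[r["pixels"]]; a=a[(a[:,2]>.035)&(a[:,2]<.046)]; print(round(r["conf"],2),len(a),np.round(r["uv"]),a[:,:2].min(0).round(3) if len(a) else 0,a[:,:2].max(0).round(3)if len(a) else 0)
E
```

```text
t 11.88 pos [ 0.4927 -0.1186  0.135 ] F [0.1 1.  0.1] w 0.0736 q7 2.01
turn [-0.    0.   -0.03] shift new [ 0.01 -0.01  3.84] shift old [ 0.01 -0.01  3.84]
0.66 81 [316. 176.] [ 0.471 -0.146] [ 0.516 -0.098]
0.39 27 [289. 185.] [ 0.611 -0.117] [ 0.627 -0.088]
```

Call:
{"api": "carry_out", "payload": {"targets": [0,0,0,0,0,0.9,0.2,0,0,0,0,0,0.9,0.2,0,0,0,0,0,0.9,0.2,0,0,0,0,0,0.7,0.2,0,0,0,0,0,0.44,0.2,0,0,0,0,0,0,0.2,0,0,0,0,0,0,1,0,0,0,0,0,0,1,0,0,0,0,0,0,1,0,0,0,0,0,0,1,0,0,0,0,0,0,1,0,0,0,0,0,0,1], "grip_force": 25}}

```text
clock: 12.98
ee_pos: [0.4939, -0.1183, 0.0403]
orientation: [[-0.989, -0.149, 0.002], [-0.149, 0.989, -0.001], [-0.002, -0.001, -1.0]]
ft_force: [0.4, -2.3, 5.3]
grip_width: 0.0402
```

```bash
python3 d.py .4873 .0686 .11 -.115
```

```text
t 12.98 pos [ 0.4939 -0.1183  0.0403] F [ 0.4 -2.3  5.3] w 0.0402 q7 2.07
turn [-0.01  0.03  3.03] shift new [ 1.12  7.4  -2.79] shift old [-0.86  7.43 -2.79]
```

Call:
{"api": "carry_out", "payload": {"targets": [0,0,0,0,0,-0.3,1,0,0,0,0,0,-0.7,1,0,0,0,0,0,-0.9,1,0,0,0,0,0,-0.9,1,0,0,0.5,-0.1,0.9,0,1,0,0,0.5,-0.05,1,0,1,0,0,0.5,0,1,0,1,0,0,0.5,0,1,0,1,0,0,0.5,0.05,1,0,1,0,0,0.5,0.1,1,0,1,0,0,0,0.1,0.8,0,1,0,0,0,0,0.5,0,1]}}

```text
clock: 13.98
ee_pos: [0.4872, 0.0658, 0.1095]
orientation: [[-0.994, 0.109, -0.001], [0.109, 0.994, 0.001], [0.002, 0.001, -1.0]]
ft_force: [-0.1, 0.6, -2.0]
grip_width: 0.04
```

```bash
python3 d.py .4873 .0686 .053 -.115; python3 - <<'E'
from m import *
p=grab_frame("top"); w=cloud(p); z=w[...,2]
m=inbox(w,.3,.8,-.3,-.06)&(z>.025)&(z<.06)
n,l,st,_=cv2.connectedComponentsWithStats(m.astype(np.uint8))
for i in range(1,n):
    if st[i,4]>30: print("cube z",rect(p,l==i,.04))
H=hsv(p); h,s,v=[H[...,i].astype(int) for i in range(3)]
b=inbox(w,.3,.75,-.02,.14)&(h>95)&(h<120)&(s>80)&(v>40); print("tray",rect(p,b,.02,False))
E
```

```text
t 13.98 pos [0.4872 0.0658 0.1095] F [-0.1  0.6 -2. ] w 0.04 q7 1.42
turn [ 0.01 -0.02  0.07] shift new [0.01 0.11 2.26] shift old [0.   0.11 2.26]
cube z {'c': array([ 0.6303, -0.1058]), 'mean': array([ 0.6301, -0.106 ]), 'size': (43.6, 40.3), 'yaw': np.float64(-1.322), 'pca': np.float64(-1.182), 'n': 228}
cube z {'c': array([ 0.62  , -0.1957]), 'mean': array([ 0.6199, -0.1959]), 'size': (43.6, 42.0), 'yaw': np.float64(1.291), 'pca': np.float64(-1.448), 'n': 238}
tray {'c': array([0.5322, 0.0632]), 'mean': array([0.5956, 0.0572]), 'size': (270.5, 78.7), 'yaw': np.float64(-0.116), 'pca': np.float64(-0.218), 'n': 1287}
```

Call:
{"api": "carry_out", "payload": {"targets": [0,0,0.07,0,0.11,0.5,1,0,0,0,0,0,0.6,1,0,0,0,0,0,0.4,1,0,0,0,0,0,0.3,1,0,0,0,0,0,0.2,1,0,0,0,0,0,0.15,1,0,0,0,0,0,0.1,1,0,0,0,0,0,0,1,0,0,0,0,0,0,1]}}

```text
clock: 14.78
ee_pos: [0.4888, 0.0654, 0.0533]
orientation: [[-0.993, 0.118, 0.0], [0.118, 0.993, 0.0], [-0.0, 0.0, -1.0]]
ft_force: [-0.1, -0.3, -1.2]
grip_width: 0.0401
```

Call:
{"api": "carry_out", "payload": {"targets": [0,0,0,0.07,0.12,0,1,0,0,0,0,0,0,1,0,0,0,0,0,0.04,1,0,0,0,0,0,0,1]}}

```text
clock: 15.12
ee_pos: [0.4875, 0.0691, 0.0525]
orientation: [[-0.993, 0.117, 0.001], [0.117, 0.993, 0.0], [-0.001, 0.001, -1.0]]
ft_force: [-0.5, 1.1, 2.3]
grip_width: 0.0402
```

Call:
{"api": "carry_out", "payload": {"targets": [0,0,0,0,0,0,0.35,0,0,0,0,0,0,0.35,0,0,0,0,0,0,0.35,0,0,0,0,0,0,0.35,0,0,0,0,0,-0.2,0.35,0,0,0,0,0,-0.6,0.35,0,0,0,0,0,-0.9,0.35,0,0,0,0,0,-0.9,0.35,0,0,0,0,0,-0.7,0.35,0,0,0,0,0,0,0.35]}}

```text
clock: 15.95
ee_pos: [0.4895, 0.069, 0.1381]
orientation: [[-0.993, 0.118, 0.006], [0.118, 0.993, 0.002], [-0.006, 0.003, -1.0]]
ft_force: [0.7, 0.1, 0.3]
grip_width: 0.0597
```

```bash
python3 d.py .6302 -.1055 .1 .26
```

```text
t 15.95 pos [0.4895 0.069  0.1381] F [0.7 0.1 0.3] w 0.0597 q7 1.38
turn [ 0.02  0.07 -4.34] shift new [-3.64 -8.19  1.52] shift old [-6.4  -6.27  1.55]
```

Call:
{"api": "carry_out", "payload": {"targets": [0,0,-0.43,-0.6,-0.65,0,0.35,0,0,-0.43,-0.6,-0.65,0,0.35,0,0,-0.43,-0.6,-0.7,0,0.35,0,0,-0.43,-0.55,-0.7,0,0.35,0,0,-0.43,-0.5,-0.7,0,0.35,0,0,-0.43,-0.5,-0.75,0,0.35,0,0,-0.43,-0.5,-0.75,0,0.35,0,0,-0.43,-0.45,-0.8,0,0.35,0,0,-0.43,-0.4,-0.8,0,0.35,0,0,-0.43,-0.4,-0.8,0,0.35,0,0,0,0,0,0,0.35]}}

```text
clock: 16.87
ee_pos: [0.6261, -0.1128, 0.134]
orientation: [[-0.968, -0.251, 0.001], [-0.251, 0.968, -0.003], [-0.001, -0.003, -1.0]]
ft_force: [0.2, -0.7, 0.2]
grip_width: 0.0599
```

```bash
python3 d.py .6302 -.1055 .04 .26
```

```text
t 16.87 pos [ 0.6261 -0.1128  0.134 ] F [ 0.2 -0.7  0.2] w 0.0599 q7 2.08
turn [-0.04  0.01 -0.07] shift new [-0.23  0.24  3.76] shift old [-0.23  0.25  3.76]
```

Call:
{"api": "carry_out", "payload": {"targets": [0,0,-0.07,-0.23,0.24,0.5,0.35,0,0,0,0,0,0.9,0.35,0,0,0,0,0,0.9,0.35,0,0,0,0,0,0.8,0.35,0,0,0,0,0,0.46,0.35,0,0,0,0,0,0.2,0.35,0,0,0,0,0,0,0.35,0,0,0,0,0,0,1,0,0,0,0,0,0,1,0,0,0,0,0,0,1,0,0,0,0,0,0,1,0,0,0,0,0,0,1]}}

```text
clock: 17.87
ee_pos: [0.628, -0.0992, 0.0401]
orientation: [[-0.965, -0.262, -0.002], [-0.262, 0.965, 0.001], [0.001, 0.002, -1.0]]
ft_force: [-2.3, -0.4, 5.6]
grip_width: 0.0492
```

```bash
python3 d.py .5767 .0582 .11 -.115
```

```text
t 17.87 pos [ 0.628  -0.0992  0.0401] F [-2.3 -0.4  5.6] w 0.0492 q7 2.09
turn [ 0.02 -0.02  4.35] shift new [ 2.76  6.02 -2.8 ] shift old [ 0.34  6.62 -2.79]
```

Call:
{"api": "carry_out", "payload": {"targets": [0,0,0,0,0,0,1,0,0,0,0,0,0,1,0,0,0,0,0,0,1]}}

```text
clock: 18.12
ee_pos: [0.6282, -0.0997, 0.0404]
orientation: [[-0.965, -0.261, -0.001], [-0.261, 0.965, 0.001], [0.001, 0.001, -1.0]]
ft_force: [-2.8, 0.3, 4.6]
grip_width: 0.0483
```

```bash
python3 d.py .5767 .0582 .11 -.115; python3 - <<'E'
from m import *
p=grab_frame("top"); w=cloud(p); z=w[...,2]; save(p,"s4",(370,140,490,240),6)
m=inbox(w,.3,.8,-.3,-.06)&(z>.025)&(z<.06)
n,l,st,_=cv2.connectedComponentsWithStats(m.astype(np.uint8))
for i in range(1,n):
    if st[i,4]>30: print("cube z",rect(p,l==i,.04))
E
```

```text
t 18.12 pos [ 0.6282 -0.0997  0.0404] F [-2.8  0.3  4.6] w 0.0483 q7 2.09
turn [ 0.01 -0.01  4.34] shift new [ 2.77  6.04 -2.78] shift old [ 0.34  6.64 -2.78]
```

The arm hides the grasp. A 48 mm width is wrong for a 40 mm cube, so I'll open, rise and look again.

Call:
{"api": "carry_out", "payload": {"targets": [0,0,0,0,0,0,0.2,0,0,0,0,0,0,0.2,0,0,0,0,0,0,0.2,0,0,0,0,0,-0.4,0.2,0,0,0,0,0,-0.8,0.2,0,0,0,0,0,-1,0.2,0,0,0,0,0.7,-1,0.2,0,0,0,0,1,-1,0.2,0,0,0,0,1,0,0.2,0,0,0,0,1,0,0.2,0,0,0,0,1,0,0.2,0,0,0,0,1,0,0.2]}}

```text
clock: 19.17
ee_pos: [0.5916, 0.0379, 0.1467]
orientation: [[-0.966, -0.26, 0.002], [-0.26, 0.966, 0.0], [-0.002, -0.0, -1.0]]
ft_force: [0.7, 0.6, -0.5]
grip_width: 0.074
```

```bash
python3 - <<'E'
from m import *
p=grab_frame("top"); w=cloud(p); z=w[...,2]; save(p,"s5",(290,110,490,260),4)
m=inbox(w,.3,.8,-.35,-.03)&(z>.025)&(z<.06)
n,l,st,_=cv2.connectedComponentsWithStats(m.astype(np.uint8))
for i in range(1,n):
    if st[i,4]>30: print("cube z",rect(p,l==i,.04))
E
```

```text
cube z {'c': array([ 0.6347, -0.1178]), 'mean': array([ 0.6337, -0.1175]), 'size': (39.6, 15.6), 'yaw': np.float64(0.132), 'pca': np.float64(0.159), 'n': 78}
cube z {'c': array([ 0.6199, -0.1957]), 'mean': array([ 0.6197, -0.1958]), 'size': (43.5, 42.3), 'yaw': np.float64(1.279), 'pca': np.float64(-1.469), 'n': 242}
```

Cube A sits square in its well (crop 240,472). Cube C is still there (crop 497,260) but half hidden, so I'm moving the arm aside.

Call:
{"api": "carry_out", "payload": {"targets": [0,0,0,0,1,0,0.2,0,0,0,0,1,0,0.2,0,0,0,0,1,0,0.2,0,0,0,0,1,0,0.2,0,0,0,0,0,0,0.2]}}

```text
clock: 19.63
ee_pos: [0.5642, 0.1396, 0.1461]
orientation: [[-0.964, -0.267, -0.0], [-0.267, 0.964, 0.003], [-0.001, 0.003, -1.0]]
ft_force: [-0.5, 0.7, 0.8]
grip_width: 0.0732
```

```bash
python3 - <<'E'
from m import *
p=grab_frame("top"); w=cloud(p); z=w[...,2]; save(p,"s6",(350,130,490,230),5)
m=inbox(w,.3,.8,-.35,-.03)&(z>.025)&(z<.06)
n,l,st,_=cv2.connectedComponentsWithStats(m.astype(np.uint8))
for i in range(1,n):
    if st[i,4]>30: print("cube z",rect(p,l==i,.04))
for r in trace(p,"cube_1")[:4]: print("cube",round(r["conf"],2),rect(p,r["pixels"],.04))
E
python3 d.py .63 -.107 .1 .18
```

```text
cube z {'c': array([ 0.6315, -0.1035]), 'mean': array([ 0.6315, -0.1035]), 'size': (43.6, 39.6), 'yaw': np.float64(-1.322), 'pca': np.float64(-1.304), 'n': 227}
cube z {'c': array([ 0.62  , -0.1957]), 'mean': array([ 0.6198, -0.196 ]), 'size': (43.5, 42.0), 'yaw': np.float64(1.292), 'pca': np.float64(-1.455), 'n': 239}
cube 0.63 {'c': array([ 0.6184, -0.1939]), 'mean': array([ 0.6188, -0.1941]), 'size': (49.1, 46.5), 'yaw': np.float64(1.325), 'pca': np.float64(-1.321), 'n': 282}
cube 0.61 {'c': array([0.4818, 0.0363]), 'mean': array([0.4832, 0.0356]), 'size': (38.4, 33.0), 'yaw': np.float64(0.005), 'pca': np.float64(0.111), 'n': 166}
cube 0.55 {'c': array([ 0.6298, -0.1023]), 'mean': array([ 0.6295, -0.1026]), 'size': (44.8, 38.3), 'yaw': np.float64(-1.322), 'pca': np.float64(-1.216), 'n': 220}
cube 0.29 {'c': array([0.517 , 0.4166]), 'mean': array([0.5156, 0.4185]), 'size': (253.9, 77.4), 'yaw': np.float64(0.169), 'pca': np.float64(0.171), 'n': 2391}
t 19.73 pos [0.5656 0.1343 0.1461] F [ 0.5 -0.3 -0.5] w 0.0735 q7 1.65
turn [0.   0.01 0.98] shift new [-0.81 -9.96  1.85] shift old [ 0.05 -9.99  1.85]
```

```bash
python3 - <<'E'
from m import *
p=grab_frame("top"); w=cloud(p); z=w[...,2]; save(p,"s7",(260,110,420,260),4)
print(trace(p,"cube_1")[1]["uv"])
E
```

```text
[442.4, 176.8]
```

The picture suggests cube A has been knocked toward the tray's -y wall: its right edge at crop 418 lines up with the tray edge. I'll go over cube C, from where the tray is in full view, and measure both.

Call:
{"api": "carry_out", "payload": {"targets": [0,0,0.1,0,-0.6,0,0.2,0,0,0.1,0,-0.95,0,0.2,0,0,0,0,-0.95,0,0.2,0,0,0,0,-0.95,0,0.2,0,0,0,0,-0.95,0,0.2,0,0,0,0,-0.95,0,0.2,0,0,0,-0.05,-0.95,0.2,0.2,0,0,0,0,-0.95,0.2,0.2,0,0,0,0,-0.95,0.2,0.2,0,0,0,0,-0.95,0.2,0.2,0,0,0,0,-0.72,0.2,0.2,0,0,0,0,0,0,0.2]}}

```text
clock: 20.83
ee_pos: [0.6264, -0.1141, 0.1198]
orientation: [[-0.972, -0.234, -0.001], [-0.234, 0.972, -0.004], [0.002, -0.004, -1.0]]
ft_force: [-0.4, -0.5, 0.1]
grip_width: 0.0737
```

```bash
python3 d.py .6315 -.1035 .04 .25; python3 - <<'E'
from m import *
p=grab_frame("top"); w=cloud(p); z=w[...,2]
H=hsv(p); h,s,v=[H[...,i].astype(int) for i in range(3)]
T=inbox(w,.36,.68,-.02,.14)
b=T&(h>95)&(h<120)&(s>80)&(v>40); print("tray",rect(p,b,.022,False))
c=T&(z>.035)&(z<.08)&(w[...,0]<.56); print("cubeA",rect(p,c,.052)); a=w[c]; 
print("plane fit",np.linalg.lstsq(np.c_[a[:,:2]-a[:,:2].mean(0),np.ones(len(a))],a[:,2],rcond=None)[0].round(3))
save(p,"s8",(310,150,400,290),5)
q=grab_frame("scene"); save(q,"s9",(260,160,380,250),6)
E
```

```text
t 20.83 pos [ 0.6264 -0.1141  0.1198] F [-0.4 -0.5  0.1] w 0.0737 q7 2.07
turn [-0.04 -0.02 -0.16] shift new [-0.3   0.36  3.19] shift old [-0.3   0.38  3.19]
tray {'c': array([0.532 , 0.0631]), 'mean': array([0.5369, 0.0646]), 'size': (270.7, 79.1), 'yaw': np.float64(-0.112), 'pca': np.float64(-0.128), 'n': 2389}
cubeA {'c': array([0.4846, 0.0484]), 'mean': array([0.4847, 0.0485]), 'size': (53.5, 40.0), 'yaw': np.float64(1.451), 'pca': np.float64(1.435), 'n': 293}
plane fit [0.018 0.033 0.055]
```

Cube A is tipped about 45° against the tray's -y wall, with two faces showing at crop (195,390) and (245,395). I'll get its profile in the tray frame.

```bash
python3 - <<'E'
from m import *
for n in("top","scene"):
    p=grab_frame(n); w=cloud(p); d=w[...,:2]-[.532,.0633]; a=-.115
    X=d@[np.cos(a),np.sin(a)]; Y=d@[-np.sin(a),np.cos(a)]; Z=w[...,2]-.008
    m=(abs(X+.045)<.03)&(abs(Y)<.07)&(Z>.022)
    print(n,m.sum(),"X",np.percentile(X[m],[2,98]).round(3))
    for lo in np.arange(-.065,.02,.005):
        k=m&(Y>=lo)&(Y<lo+.005)
        if k.sum()>2: print(round(lo+.0025,4),np.median(Z[k]).round(4),k.sum())
E
```

```text
top 295 X [-0.064 -0.026]
-0.0475 0.0329 17
-0.0425 0.0377 25
-0.0375 0.0442 25
-0.0325 0.0505 24
-0.0275 0.0562 24
-0.0225 0.0588 29
-0.0175 0.0559 29
-0.0125 0.0525 30
-0.0075 0.0471 28
-0.0025 0.0433 28
0.0025 0.0392 27
0.0075 0.0376 9
scene 197 X [-0.065 -0.024]
-0.0425 0.0318 4
-0.0325 0.0367 4
-0.0275 0.0473 10
-0.0225 0.0581 21
-0.0175 0.0535 32
-0.0125 0.0512 22
-0.0075 0.0472 32
-0.0025 0.0399 36
0.0025 0.038 25
0.0075 0.0391 9
```

```bash
python3 - <<'E'
import cv2, numpy as np
from h import *
a=cv2.imread("pics/top0.png"); p=grab_frame("top"); b=cv2.cvtColor(p["image"],cv2.COLOR_RGB2BGR)
def t(im,u,v,r=11): return cv2.resize(im[v-r:v+r,u-r:u+r],(260,260),interpolation=cv2.INTER_CUBIC)
U=np.round(proj(p,[.4847,.0485,.055])).astype(int); print(U)
s6=cv2.resize(cv2.imread("pics/s6.png"),(140,100),interpolation=cv2.INTER_AREA)
rows=[np.hstack([t(a,414,226),t(a,409,176),t(a,442,180)]),np.hstack([t(b,*U),t(s6,59,46),t(s6,92,50)])]
im=np.vstack(rows).astype(float); im=np.clip((im-120)*2,0,255); cv2.imwrite("pics/tex.png",im)
E
```

```text
[353 229][ WARN:0@2.167] global loadsave.cpp:1063 imwrite_ Unsupported depth image for selected encoder is fallbacked to CV_8U.
```

The picture settles it. No cube's top showed a pit at the start (top row). Cube A now shows a pitted side face toward +y, so its real top leans toward -y, and pushing it toward +y stands it upright again. Cube C now shows a pitted face on top, so it may have rolled; I'll check that next. First I'll straddle A and tip it back.

```bash
python3 d.py .4859 .0566 .12 -.115
```

```text
t 21.08 pos [ 0.6272 -0.1047  0.1208] F [-0.8  0.9  0.6] w 0.0734 q7 2.07
turn [0.01 0.   4.14] shift new [6.36 5.76 0.03] shift old [3.91 7.64 0.04]
```

Call:
{"api": "carry_out", "payload": {"targets": [0,0,0.46,0.45,0.84,-0.2,0,0,0,0.46,0.48,0.82,0,0,0,0,0.46,0.51,0.8,0,0,0,0,0.46,0.54,0.78,0,0,0,0,0.46,0.58,0.75,0,0,0,0,0.46,0.61,0.73,0,0,0,0,0.46,0.64,0.7,0,0,0,0,0.46,0.67,0.67,0,0,0,0,0.46,0.7,0.64,0,0,0,0,0,0,0,0,0,0,0,0,0,0,0,0,0,0,0,0,0,0,0]}}

```text
clock: 22.08
ee_pos: [0.4837, 0.0525, 0.1261]
orientation: [[-0.994, 0.113, 0.002], [0.113, 0.994, 0.0], [-0.002, 0.0, -1.0]]
ft_force: [0.2, -0.6, -0.1]
grip_width: 0.0923
```

```bash
python3 d.py .4859 .0566 .055 -.115
```

```text
t 22.08 pos [0.4837 0.0525 0.1261] F [ 0.2 -0.6 -0.1] w 0.0923 q7 1.43
turn [0.   0.02 0.02] shift new [-0.07  0.17  2.85] shift old [-0.07  0.17  2.85]
```

Call:
{"api": "carry_out", "payload": {"targets": [0,0,0,-0.07,0,0.7,0,0,0,0,0,0,0.8,0,0,0,0,0,0,0.8,0,0,0,0,0,0,0.5,0,0,0,0,0,0.12,0,0,0,0,0,0,0.12,0,0,0,0,0,0,0.12,0,0,0,0,0,0,0.12,0,0,0,0,0,0,0.12,0,0,0,0,0,0,0.06,0,0,0,0,0,0,0,0,0,0,0,0,0,0,0,0,0], "grip_force": 8}}

```text
invalid input
```

```bash
cat > prof.py <<'E'
from m import *
for n in("top","scene"):
    p=grab_frame(n); w=cloud(p); d=w[...,:2]-[.532,.0633]; a=-.115
    X=d@[np.cos(a),np.sin(a)]; Y=d@[-np.sin(a),np.cos(a)]; Z=w[...,2]-.008
    m=(abs(X+.045)<.03)&(abs(Y)<.06)&(Z>.022)
    print(n,[(round((lo+.0025)*1e3),round(float(np.median(Z[k]))*1e3)) for lo in np.arange(-.065,.06,.005) for k in [m&(Y>=lo)&(Y<lo+.005)] if k.sum()>2])
E
python3 d.py .4873 .0686 .055 -.115; python3 prof.py
```

```text
t 22.08 pos [0.4837 0.0525 0.1261] F [ 0.2 -0.6 -0.1] w 0.0923 q7 1.43
turn [0.   0.02 0.02] shift new [-0.07  0.66  2.85] shift old [-0.07  0.66  2.85]
top [(-58, 496), (-53, 491), (-48, 490), (-43, 487), (-38, 482), (-33, 487), (-28, 489), (-23, 492), (-18, 490), (-13, 491), (-8, 488), (-3, 489), (2, 483), (7, 482), (12, 484), (17, 483), (22, 481), (27, 462), (32, 449), (37, 229), (42, 209), (47, 210), (52, 227), (57, 227)]
scene [(-58, 221), (-53, 474), (-48, 464), (-43, 469), (-38, 462), (-33, 455), (-28, 461), (-23, 455), (-18, 260), (-13, 336), (-8, 251), (-3, 256), (2, 289), (7, 312), (12, 326), (17, 340), (22, 376), (27, 453), (32, 429), (37, 421), (42, 129), (47, 155), (52, 228), (57, 227)]
```

Call:
{"api": "carry_out", "payload": {"targets": [0,0,0,-0.07,0,0.7,0,0,0,0,0,0,0.8,0,0,0,0,0,0,0.8,0,0,0,0,0,0,0.5,0,0,0,0,0,0.12,0,0,0,0,0,0,0.12,0,0,0,0,0,0,0.12,0,0,0,0,0,0,0.12,0,0,0,0,0,0,0.12,0,0,0,0,0,0,0.06,0,0,0,0,0,0,0,0,0,0,0,0,0,0,0], "grip_force": 8}}

```text
invalid input
```

```bash
sed -i 's/(Z>.022)/(Z>.022)\&(Z<.08)/' prof.py; python3 d.py .4873 .0686 .055 -.115; python3 prof.py
```

```text
t 22.18 pos [0.4839 0.0516 0.1259] F [ 0.8 -0.  -0.5] w 0.0918 q7 1.43
turn [-0.    0.01 -0.01] shift new [-0.06  0.69  2.84] shift old [-0.05  0.69  2.84]
top []
scene [(-33, 34), (-28, 56), (-23, 56), (-18, 54), (-13, 51), (-8, 46), (-3, 41), (2, 38), (7, 41)]
```

Call:
{"api": "carry_out", "payload": {"targets": [0,0,0,-0.06,0,0.7,0,0,0,0,0,0,0.8,0,0,0,0,0,0,0.8,0,0,0,0,0,0,0.5,0,0,0,0,0,0.12,0,0,0,0,0,0,0.12,0,0,0,0,0,0,0.12,0,0,0,0,0,0,0.12,0,0,0,0,0,0,0.12,0,0,0,0,0,0,0.09,0,0,0,0,0,0,0,0,0,0,0,0,0,0,0,0], "grip_force": 8}}

```text
clock: 23.28
ee_pos: [0.4867, 0.0694, 0.0559]
orientation: [[-0.993, 0.115, 0.001], [0.115, 0.993, 0.0], [-0.001, 0.0, -1.0]]
ft_force: [1.1, -1.1, 0.8]
grip_width: 0.0918
```

```bash
python3 d.py .4873 .0686 .055 -.115; python3 prof.py
```

```text
t 23.28 pos [0.4867 0.0694 0.0559] F [ 1.1 -1.1  0.8] w 0.0918 q7 1.46
turn [0.   0.01 0.  ] shift new [-0.03 -0.03  0.04] shift old [-0.03 -0.03  0.04]
top []
scene [(-53, 62), (-48, 60), (-43, 61), (-33, 33), (-23, 53), (-18, 56), (-13, 54), (-8, 50), (-3, 46), (2, 40), (7, 40), (12, 38), (52, 50), (57, 43)]
```

Call:
{"api": "carry_out", "payload": {"targets": [0,0,0,0,0,0,0.1,0,0,0,0,0,0,0.2,0,0,0,0,0,0,0.3,0,0,0,0,0,0,0.4,0,0,0,0,0,0,0.5,0,0,0,0,0,0,1,0,0,0,0,0,0,1,0,0,0,0,0,0,1,0,0,0,0,0,0,1,0,0,0,0,0,0,1]}}

```text
clock: 24.22
ee_pos: [0.4865, 0.0691, 0.0556]
orientation: [[-0.993, 0.115, 0.0], [0.115, 0.993, 0.0], [-0.0, 0.0, -1.0]]
ft_force: [-0.3, 0.4, 0.1]
grip_width: 0.0553
```

```bash
python3 d.py .4873 .0686 .055 -.115; python3 prof.py
```

```text
t 24.22 pos [0.4865 0.0691 0.0556] F [-0.3  0.4  0.1] w 0.0553 q7 1.46
turn [ 0.  0. -0.] shift new [-0.03 -0.02  0.02] shift old [-0.03 -0.02  0.02]
top []
scene [(-38, 52), (-33, 55), (-28, 59), (-23, 62), (-18, 31), (-8, 41), (-3, 57), (2, 57), (7, 51), (12, 47), (17, 41), (22, 40), (27, 44), (32, 47), (37, 42), (42, 54), (47, 67)]
```

Gripping the corners just dragged A sideways on a diagonal. I'll release, then push high on its leaning face with closed fingers instead.

Call:
{"api": "carry_out", "payload": {"targets": [0,0,0,0,0,0,0,0,0,0,0,0,0,0,0,0,0,0,0,0,0,0,0,0,0,0,0,0,0,0,0,0,0,0,0,0,0,0,0,0,-0.5,0,0,0,0,0,0,-1,0,0,0,0,0,0,-1,0,0,0,0,0,0,-0.4,0.3,0,0,0,0,-0.8,0,1,0,0,0,0,-1,0,1,0,0,0,0,-1,0,1,0,0,0,0,-0.4,0,1]}}

```text
invalid input
```

Call:
{"api": "carry_out", "payload": {"targets": [0,0,0,0,0,0,1,0,0,0,0,0,0,1,0,0,0,0,0,0,1]}}

```text
clock: 24.57
ee_pos: [0.4865, 0.0691, 0.0556]
orientation: [[-0.993, 0.115, 0.0], [0.115, 0.993, 0.0], [-0.0, 0.0, -1.0]]
ft_force: [-0.5, -0.9, -0.1]
grip_width: 0.0553
```

```bash
python3 d.py .4777 -.0144 .08 -.115; python3 prof.py; python3 - <<'E'
from m import *
p=grab_frame("top"); save(p,"s10",(310,150,400,290),5)
w=cloud(p); H=hsv(p); h,s,v=[H[...,i].astype(int) for i in range(3)]
b=inbox(w,.36,.68,-.02,.14)&(h>95)&(h<120)&(s>80)&(v>40); print("tray",rect(p,b,.022,False))
E
```

```text
t 24.57 pos [0.4865 0.0691 0.0556] F [-0.5 -0.9 -0.1] w 0.0553 q7 1.46
turn [ 0.  0. -0.] shift new [-0.03 -3.36 -0.98] shift old [-0.04 -3.36 -0.98]
top []
scene [(-43, 40), (-38, 66), (-33, 57), (-28, 55), (-23, 56), (-18, 37), (-8, 46), (-3, 48), (2, 56), (7, 51), (12, 49), (17, 44), (22, 36), (27, 43), (32, 47), (37, 48), (42, 55), (47, 63)]
tray {'c': array([0.5326, 0.0631]), 'mean': array([0.5981, 0.0562]), 'size': (268.6, 79.9), 'yaw': np.float64(-0.121), 'pca': np.float64(-0.193), 'n': 1293}
```

Call:
{"api": "carry_out", "payload": {"targets": [0,0,0,0,0,0,0,0,0,0,0,0,0,0,0,0,0,0,0,0,0,0,0,0,0,0,0,0,0,0,0,0,0,0,0,0,0,0,0,0,-0.6,0,0,0,0,0,0,-1,0,0,0,0,0,0,-1,0,0,0,0,0,-0.8,-0.4,0.5,0,0,0,0,-1,0,1,0,0,0,0,-1,0,1,0,0,0,0,-0.8,0,1]}}

```text
clock: 25.72
ee_pos: [0.4759, -0.0218, 0.131]
orientation: [[-0.993, 0.116, 0.001], [0.116, 0.993, -0.0], [-0.001, 0.0, -1.0]]
ft_force: [-0.0, -0.3, -0.2]
grip_width: 0.0672
```

Call:
{"api": "carry_out", "payload": {"targets": [0,0,0,0,0,0,1,0,0,0,0,0,0,1,0,0,0,0,0,0,1]}}

```text
clock: 25.97
ee_pos: [0.4762, -0.0196, 0.1306]
orientation: [[-0.993, 0.115, 0.0], [0.115, 0.993, 0.0], [0.0, 0.0, -1.0]]
ft_force: [0.5, 0.5, -0.5]
grip_width: 0.0475
```

```bash
python3 d.py .4777 -.0144 .08 -.115; python3 prof.py; python3 - <<'E'
from m import *
p=grab_frame("top"); w=cloud(p); H=hsv(p); h,s,v=[H[...,i].astype(int) for i in range(3)]
b=inbox(w,.36,.68,-.02,.14)&(h>95)&(h<120)&(s>80)&(v>40); print("tray",rect(p,b,.022,False))
p=grab_frame("scene"); save(p,"s11",(260,150,380,240),6)
E
```

```text
t 25.97 pos [ 0.4762 -0.0196  0.1306] F [ 0.5  0.5 -0.5] w 0.0475 q7 1.59
turn [ 0.01 -0.    0.  ] shift new [-0.04  0.21  2.02] shift old [-0.04  0.21  2.02]
top [(-3, 48), (2, 47), (7, 45), (12, 45), (17, 44)]
scene [(-28, 31), (-23, 51), (-18, 51), (-13, 52), (-8, 50), (-3, 48), (2, 47), (7, 43), (12, 37), (17, 42)]
tray {'c': array([0.4475, 0.05  ]), 'mean': array([0.5414, 0.0651]), 'size': (444.0, 142.3), 'yaw': np.float64(0.161), 'pca': np.float64(-0.139), 'n': 2203}
```

```bash
python3 - <<'E'
from m import *
a=cv2.cvtColor(cv2.imread("pics/top0.png"),cv2.COLOR_BGR2GRAY)
p=grab_frame("top"); g=cv2.cvtColor(p["image"],cv2.COLOR_RGB2GRAY)
w=cloud(p);z=w[...,2]
U=np.round(proj(p,[.6315,-.1035,.04])).astype(int); print("C now",U); print(g[U[1]-10:U[1]+10,U[0]-10:U[0]+10])
U=np.round(proj(p,[.6303,-.1057,.04])).astype(int); print("C at start"); print(a[U[1]-10:U[1]+10,U[0]-10:U[0]+10])
U=np.round(proj(p,[.487,.067,.055])).astype(int); print("A now",U); print(g[U[1]-10:U[1]+10,U[0]-10:U[0]+10])
m=inbox(w,.55,.7,-.15,-.06)&(z>.02); v,u=np.nonzero(m); print(len(u),np.median(z[m]))
X=w[m]; print("C plane",np.linalg.lstsq(np.c_[X[:,:2]-X[:,:2].mean(0),np.ones(len(X))],X[:,2],rcond=None)[0].round(3))
E
```

```text
C now [408 176]
[[ 89  92  95  95  94  92  91  91  89  91  94 104 113 119 121 113 100  87
   79  82]
 [ 93  94  95  97 102 101 102 105 112 125 130 141 155 166 164 152 128 101
   87  81]
 [ 95 100 105 113 120 128 130 140 155 172 177 182 191 201 199 186 153 115
   90  82]
 [100 108 127 140 157 167 172 179 192 206 208 207 210 212 212 203 174 130
   97  82]
 [ 99 112 142 171 189 203 203 205 210 216 215 214 214 215 213 209 186 143
  102  83]
 [ 97 112 150 186 206 214 216 215 216 214 210 211 210 212 214 213 198 158
  114  86]
 [ 95 110 146 188 211 218 217 218 215 211 203 200 201 208 213 214 205 171
  125  92]
 [ 98 107 141 184 209 217 217 216 214 204 198 190 195 203 212 215 211 186
  139 100]
 [ 98 107 134 173 203 216 218 218 214 206 198 193 197 204 214 216 216 196
  155 107]
 [ 97 103 122 155 196 214 219 220 218 211 201 199 202 210 215 219 219 206
  168 117]
 [ 92 102 111 144 186 212 219 221 220 215 209 206 207 209 215 220 221 213
  183 134]
 [ 92 101 109 139 184 211 221 221 219 218 212 209 210 213 217 221 222 219
  200 153]
 [ 90  95 106 131 172 206 219 220 220 218 215 213 215 216 219 22
[... 3401 characters left out ...]
0 189 161 123  92  78  78  77  78  78
   78  76]
 [103 107 112 141 178 197 201 203 201 188 158 115  87  79  78  79  79  77
   81  77]
 [ 98 104 116 139 173 195 200 203 200 186 152 110  87  80  81  79  76  81
   79  79]
 [ 95 103 114 137 167 186 194 196 199 184 147 107  90  85  81  81  78  77
   78  78]
 [ 98 103 115 130 152 167 176 183 185 174 139 107 102 100  88  80  76  77
   80  78]
 [102 106 117 123 133 143 145 149 159 151 121 103 112 108  93  80  77  78
   77  79]
 [104 106 111 118 118 118 114 115 127 123 103  92 102 102  88  81  78  75
   77  78]
 [106 108 109 109 109 104 102 105 108 105  91  85  86  85  84  79  78  76
   76  77]]
228 0.040163784917583795
C plane [ 0.05  -0.075  0.039]
```

Cube C lies flat, but its top carries a faint spot that none showed at the start. B hasn't been handled yet, so I'll grasp and place it now, this time settling before I close the fingers. That also tests whether the spot is a handling mark or a different face.

```bash
python3 d.py .62 -.1957 .13 -.285
```

```text
t 26.22 pos [ 0.4762 -0.0194  0.1305] F [ 0.  -0.2 -0.9] w 0.0277 q7 1.59
turn [ 0.   -0.    1.96] shift new [-7.5  -5.15  0.02] shift old [-6.51 -6.35  0.02]
```

Call:
{"api": "carry_out", "payload": {"targets": [0,0,0.2,-0.66,-0.63,0,0.3,0,0,0.2,-0.67,-0.62,0,0.3,0,0,0.2,-0.68,-0.61,0,0.3,0,0,0.2,-0.69,-0.59,0,0.3,0,0,0.2,-0.7,-0.58,0,0.3,0,0,0.2,-0.71,-0.57,0,0.3,0,0,0.2,-0.72,-0.56,0,0.3,0,0,0.2,-0.73,-0.54,0,0.3,0,0,0.2,-0.73,-0.53,0,0.3,0,0,0.16,-0.74,-0.52,0,0.3,0,0,0,0,0,0,0.3,0,0,0,0,0,0,0.3]}}

```text
clock: 27.22
ee_pos: [0.6211, -0.1959, 0.13]
orientation: [[-0.959, 0.283, -0.001], [0.283, 0.959, -0.0], [0.001, -0.001, -1.0]]
ft_force: [-0.0, -0.1, -0.9]
grip_width: 0.0641
```

Call:
{"api": "carry_out", "payload": {"targets": [0,0,0,0,0,0,0.3,0,0,0,0,0,0,0.3]}}

```text
clock: 27.38
ee_pos: [0.6206, -0.1939, 0.1303]
orientation: [[-0.96, 0.281, -0.001], [0.281, 0.96, 0.001], [0.001, 0.001, -1.0]]
ft_force: [-0.6, -0.2, -0.3]
grip_width: 0.0644
```

```bash
python3 d.py .62 -.1957 .04 -.285; python3 - <<'E'
from m import *
p=grab_frame("top"); w=cloud(p); d=w[...,:2]-[.532,.0633]; a=-.115
X=d@[np.cos(a),np.sin(a)]; Y=d@[-np.sin(a),np.cos(a)]; Z=w[...,2]-.008
m=(abs(X+.045)<.035)&(abs(Y)<.06)&(Z>.025)&(Z<.08); print("A",rect(p,m,.054),X[m].mean(),Y[m].mean(),[(round((lo+.0025)*1e3),round(float(np.median(Z[k]))*1e3)) for lo in np.arange(-.065,.06,.005) for k in [m&(Y>=lo)&(Y<lo+.005)] if k.sum()>2])
H=hsv(p); h,s,v=[H[...,i].astype(int) for i in range(3)]
b=inbox(w,.36,.68,-.02,.14)&(h>95)&(h<120)&(s>80)&(v>40); print("tray",rect(p,b,.022,False))
g=cv2.cvtColor(p["image"],cv2.COLOR_RGB2GRAY); U=np.round(proj(p,[.487,.065,.055])).astype(int); print(g[U[1]-10:U[1]+10,U[0]-11:U[0]+11])
E
```

```text
t 27.38 pos [ 0.6206 -0.1939  0.1303] F [-0.6 -0.2 -0.3] w 0.0644 q7 1.76
turn [ 0.01 -0.01  0.  ] shift new [ 0.   -0.08  3.61] shift old [-0.   -0.08  3.61]
A {'c': array([0.486 , 0.0624]), 'mean': array([0.4859, 0.0624]), 'size': (44.4, 40.0), 'yaw': np.float64(1.448), 'pca': np.float64(1.454), 'n': 243} -0.04564155801157798 -0.0060739244950158405 [(-28, 34), (-23, 53), (-18, 52), (-13, 51), (-8, 49), (-3, 48), (2, 46), (7, 45), (12, 44), (17, 41)]
tray {'c': array([0.5319, 0.0633]), 'mean': array([0.5376, 0.0639]), 'size': (270.4, 79.2), 'yaw': np.float64(-0.116), 'pca': np.float64(-0.124), 'n': 2337}
[[ 97 100  98  99 102 104 108 110 111 107 108 103  97  96  98  99  99  99
  101  99  91  83]
 [ 98 101 101 100 106 114 122 129 129 125 121 112 106 105 106 103 102 104
  101 101  93  80]
 [ 94  99 101 102 115 131 150 163 168 160 152 142 133 129 126 126 124 120
  115 108  98  83]
 [ 95  96 100 102 119 149 176 189 195 188 179 173 166 159 159 162 163 158
  141 130 116  97]
 [ 91  95  99 105 124 159 180 193 195 191 189 189 183 181 182 184 189 182
  169 153 138 115]
 [ 88  91  98 104 129 
[... 673 characters left out ...]
2 179 179 182 186 191 188 185
  176 159 139 105]
 [ 96 100 107 132 164 183 189 189 188 186 184 182 181 184 186 188 190 186
  173 159 140 106]
 [ 88  99 108 131 164 181 187 186 190 188 188 187 187 185 188 188 189 185
  173 160 142 109]
 [ 89  95 106 127 157 175 183 184 187 189 190 189 191 190 188 188 190 185
  171 156 138 109]
 [ 90  95 104 122 142 156 164 168 177 183 188 188 186 184 185 185 188 182
  165 145 124  96]
 [ 90 101 107 114 124 131 134 141 149 157 166 167 166 165 167 170 176 170
  152 130 107  85]
 [ 95 101 106 109 111 110 107 110 119 127 131 132 135 136 137 143 148 144
  128 109  89  73]
 [ 99 101 102 100  98  96  96  96 103 108 110 109 107 106 106 108 112 110
  101  87  74  64]]
```

Call:
{"api": "carry_out", "payload": {"targets": [0,0,0,0,-0.08,0.6,0.3,0,0,0,0,0,0.8,0.3,0,0,0,0,0,0.8,0.3,0,0,0,0,0,0.8,0.3,0,0,0,0,0,0.6,0.3,0,0,0,0,0,0,0.3,0,0,0,0,0,0,0.3,0,0,0,0,0,0,0.3,0,0,0,0,0,0,1,0,0,0,0,0,0,1,0,0,0,0,0,0,1,0,0,0,0,0,0,1], "grip_force": 25}}

```text
clock: 28.43
ee_pos: [0.6208, -0.1979, 0.0414]
orientation: [[-0.959, 0.283, 0.001], [0.283, 0.959, -0.001], [-0.001, -0.0, -1.0]]
ft_force: [0.5, 2.3, 2.8]
grip_width: 0.0398
```

Call:
{"api": "carry_out", "payload": {"targets": [0,0,0,0,0,0,1,0,0,0,0,0,0,1]}}

```text
clock: 28.6
ee_pos: [0.6208, -0.1978, 0.0414]
orientation: [[-0.959, 0.283, 0.001], [0.283, 0.959, -0.0], [-0.001, -0.0, -1.0]]
ft_force: [-1.3, -0.7, 5.6]
grip_width: 0.04
```

```bash
python3 d.py .6264 .0525 .11 -.115
```

```text
t 28.6 pos [ 0.6208 -0.1978  0.0414] F [-1.3 -0.7  5.6] w 0.04 q7 1.8
turn [-0.    0.01 -1.97] shift new [ 0.93  9.97 -2.74] shift old [ 2.61  9.67 -2.75]
```

Call:
{"api": "carry_out", "payload": {"targets": [0,0,0,0,0,-0.4,1,0,0,0,0,0,-0.9,1,0,0,0,0,0,-1,1,0,0,-0.25,0.25,0.8,-0.7,1,0,0,-0.25,0.22,1,0,1,0,0,-0.25,0.2,1,0,1,0,0,-0.25,0.18,1,0,1,0,0,-0.25,0.16,1,0,1,0,0,-0.25,0.14,1,0,1,0,0,-0.25,0.14,1,0,1,0,0,-0.22,0.12,1,0,1,0,0,0,0.1,1,0,1]}}

```text
clock: 29.6
ee_pos: [0.6263, 0.0276, 0.1157]
orientation: [[-0.994, 0.113, -0.001], [0.113, 0.994, 0.0], [0.001, 0.0, -1.0]]
ft_force: [1.0, 0.5, -0.9]
grip_width: 0.0404
```

Call:
{"api": "carry_out", "payload": {"targets": [0,0,0,0.1,0.7,0,1,0,0,0,0,0.3,0,1,0,0,0,0,0,0,1,0,0,0,0,0,0,1,0,0,0,0,0,0,1,0,0,0,0,0,0,1]}}

```text
clock: 30.1
ee_pos: [0.6272, 0.049, 0.1157]
orientation: [[-0.993, 0.117, 0.0], [0.117, 0.993, -0.001], [-0.0, -0.001, -1.0]]
ft_force: [-0.0, 0.5, -1.3]
grip_width: 0.0402
```

```bash
python3 d.py .6264 .0525 .0545 -.115
```

```text
t 30.1 pos [0.6272 0.049  0.1157] F [-0.   0.5 -1.3] w 0.0402 q7 1.52
turn [-0.01  0.   -0.03] shift new [0.05 0.14 2.45] shift old [0.05 0.14 2.45]
```

Call:
{"api": "carry_out", "payload": {"targets": [0,0,0,0.05,0.14,0.5,1,0,0,0,0,0,0.6,1,0,0,0,0,0,0.5,1,0,0,0,0,0,0.4,1,0,0,0,0,0,0.3,1,0,0,0,0,0,0.15,1,0,0,0,0,0,0,1,0,0,0,0,0,0,1,0,0,0,0,0,0,1]}}

```text
clock: 30.85
ee_pos: [0.6262, 0.0541, 0.0542]
orientation: [[-0.993, 0.115, -0.0], [0.115, 0.993, -0.001], [0.0, -0.001, -1.0]]
ft_force: [-0.5, -2.0, -1.9]
grip_width: 0.0401
```

Call:
{"api": "carry_out", "payload": {"targets": [0,0,0,0,-0.05,0.04,1,0,0,0,0,0,0.02,1,0,0,0,0,0,0,1,0,0,0,0,0,0,0.35,0,0,0,0,0,0,0.35,0,0,0,0,0,0,0.35,0,0,0,0,0,0,0.35,0,0,0,0,0,0,0.35,0,0,0,0,0,-0.2,0.35,0,0,0,0,0,-0.6,0.35,0,0,0,0,0,-0.9,0.35,0,0,0,0,0,-0.9,0.35]}}

```text
clock: 31.85
ee_pos: [0.6257, 0.0534, 0.1183]
orientation: [[-0.993, 0.114, -0.001], [0.114, 0.993, -0.0], [0.001, -0.001, -1.0]]
ft_force: [1.6, 0.8, 0.6]
grip_width: 0.0598
```

Call:
{"api": "carry_out", "payload": {"targets": [0,0,0,0,-0.6,0,0.35,0,0,0,0,-1,0,0.35,0,0,0,0,-1,0,0.35,0,0,0,0,-1,0,0.35,0,0,0,0,-1,0,0.35,0,0,0,0,-1,0,0.35,0,0,0,0,-0.8,0,0.35,0,0,0,0,-0.3,0,0.35,0,0,0,0,0,0,0.35,0,0,0,0,0,0,0.35]}}

```text
clock: 32.68
ee_pos: [0.607, -0.1123, 0.1177]
orientation: [[-0.993, 0.115, -0.0], [0.115, 0.993, 0.001], [0.0, 0.001, -1.0]]
ft_force: [1.3, 0.2, 0.3]
grip_width: 0.0598
```

```bash
cat > tr.py <<'E'
from m import *
p=grab_frame("top"); w=cloud(p); a=-.115; c0=np.array([.532,.0633])
H=hsv(p); h,s,v=[H[...,i].astype(int) for i in range(3)]
b=inbox(w,.36,.68,-.02,.14)&(h>95)&(h<120)&(s>80)&(v>40); print("tray",rect(p,b,.022,False))
d=w[...,:2]-c0; X=d@[np.cos(a),np.sin(a)]; Y=d@[-np.sin(a),np.cos(a)]; Z=w[...,2]-.008
for i,x in enumerate((-.095,-.045,.045,.095)):
    m=(abs(X-x)<.024)&(abs(Y)<.05)&(Z>.03)&(Z<.08)
    if m.sum()<50: continue
    r=rect(p,m,.052); q=r["mean"]-c0; P=np.c_[X[m],Y[m],np.ones(m.sum())]; k=np.linalg.lstsq(P-[x,0,0],Z[m],rcond=None)[0]
    print("well",i+1,"off",np.round([q@[np.cos(a),np.sin(a)]-x,q@[-np.sin(a),np.cos(a)]],4),"size",r["size"],"slope x,y,z",k.round(3))
E
python3 tr.py; python3 - <<'E'
from m import *
p=grab_frame("top"); g=cv2.cvtColor(p["image"],cv2.COLOR_RGB2GRAY); U=np.round(proj(p,[.6264,.0525,.052])).astype(int); print(g[U[1]-8:U[1]+9,U[0]-8:U[0]+9])
E
```

```text
tray {'c': array([0.5321, 0.0632]), 'mean': array([0.524 , 0.0658]), 'size': (270.5, 79.1), 'yaw': np.float64(-0.113), 'pca': np.float64(-0.123), 'n': 2037}
well 2 off [-0.0006 -0.0056] size (43.8, 40.1) slope x,y,z [-0.01  -0.094  0.047]
well 4 off [-0.0004  0.0025] size (41.3, 40.0) slope x,y,z [0.043 0.002 0.044]
[[108 134 169 179 174 172 173 179 183 175 161 149 136 132 127 118 103]
 [112 144 180 198 203 202 206 210 213 208 197 187 179 177 172 162 136]
 [114 151 189 206 211 212 214 216 217 214 209 207 206 204 203 190 154]
 [115 160 194 207 212 211 213 213 213 212 214 213 211 212 208 192 150]
 [121 165 196 209 214 213 211 213 215 212 213 214 211 212 207 183 143]
 [123 173 201 210 212 211 213 212 214 212 213 212 214 210 201 178 134]
 [129 176 203 210 211 212 212 211 212 215 216 214 212 211 198 169 127]
 [133 174 201 209 212 210 212 212 212 213 215 214 214 211 198 163 120]
 [133 176 203 209 212 212 213 213 213 214 217 215 213 212 197 162 120]
 [139 180 203 211 211 211 212 211 213 214 216 216 214 212 197 159 116]
 [148 186 203 210 212 210 212 210 212 214 215 214 212 213 202 160 117]
 [156 191 208 210 212 211 210 212 211 213 215 213 213 212 203 164 120]
 [158 190 205 210 211 211 213 211 211 213 214 214 211 212 198 158 113]
 [150 178 198 204 205 207 204 201 202 206 207 212 211 210 185 143 106]
 [130 153 166 174 175 179 177 175 176 182 191 201 204 200 173 132  99]
 [108 118 127 129 130 131 130 132 135 144 157 169 177 174 153 119  97]
 [ 96  98 104 104 107 108 107 105 108 113 119 127 132 133 122 105  96]]
```

```bash
python3 - <<'E'
from m import *
a=cv2.imread("pics/scene0.png"); g=cv2.cvtColor(a,cv2.COLOR_BGR2GRAY)
print("A start scene"); print(g[164:190,306:328])
p=grab_frame("scene"); g2=cv2.cvtColor(p["image"],cv2.COLOR_RGB2GRAY)
U=np.round(proj(p,[.487,.0625,.035])).astype(int); print("A now scene",U); print(g2[U[1]-13:U[1]+13,U[0]-12:U[0]+12])
U=np.round(proj(p,[.6264,.0525,.035])).astype(int); print("B now scene",U); print(g2[U[1]-13:U[1]+13,U[0]-12:U[0]+12])
E
```

```text
A start scene
[[125 113  95  87  84  84  87  83  85  83  84  82  87  83  91  92  93  94
   91  92  93  89]
 [ 87  85  87  86  88  84  84  86  81  82  82  83  85  85  90  93  92  95
   94  95  92  94]
 [ 91  85  83  88  87  88  82  82  85  82  83  82  87  89  94  95  95  94
   96  96  98  94]
 [ 87  87  83  86  87  87  91  91  87  99 119 110  81  85  91  95  96  94
   95  95  90  91]
 [ 84  85  85  86  86  87 105 122 133 157 163 159 135  96  87  90  89  89
   86  88  86  85]
 [ 86  87  84  83  96 130 156 163 167 177 175 175 166 144 113  87  85  85
   84  84  85  91]
 [ 88  91 117 142 153 167 177 177 176 176 176 176 175 171 157 130  84  82
   85  90  88  89]
 [ 80  99 151 182 177 175 176 176 175 176 176 174 177 176 174 166 140 112
   84  86  87  89]
 [ 81 106 157 186 185 180 176 174 175 176 175 177 176 176 171 153 135 111
   83  84  89  87]
 [ 84 106 151 178 177 170 179 177 174 175 176 171 164 151 141 124 111 105
   82  82  83  85]
 [ 83 106 152 175 169 171 180 181 175 166 155 141 131 117 112 114 116 104
   80  86  83  78]
 [ 87 100 146 174 175 175 176 188 181 135 125 110 114 113 115 1
[... 5930 characters left out ...]
87  89  84  97 129 164 174 152 111 113 113 112 112 112 112 114 114
  116 113 107  93  93  90]
 [ 50  83  93  77  97 105 142 172 149 113 116 113 115 114 112 112 114 115
  115 113 103  91  81  74]
 [ 44  64  94  97  84 100 129 162 164 114 116 116 115 116 112 109 108 105
   93  86  80  69  64  62]
 [ 45  48  82  96  76  95 101 150 173 111 116 113 111 101  93  85  82  77
   66  60  60  62  63  61]
 [ 42  43  63  85  90  87  88 123 137  93  87  84  82  77  63  60  64  62
   65  64  65  63  60  62]
 [ 42  41  47  77  94  77  77  81  74  70  65  61  61  63  60  65  64  65
   63  61  58  53  48  54]
 [ 46  43  43  64  77  64  62  58  62  64  61  62  63  64  62  59  52  55
   56  54  45  45  45  42]]
```

B shows no spot after handling, and its +y side face does carry one, as cube A's did at the start. So the spot marks a y side face, and A and C have both rolled 90° about their x axis. I'll grip A across x, carry it to the open bench, tip it upright there and regrasp it.

```bash
cat > plan.py <<'E'
# rows for a straight move with turn: plan.py x y z yaw n [dir of turn +-1]; yaw turn about tool z only
from h import *
import sys
x,y,z,yaw=map(float,sys.argv[1:5]); n=int(sys.argv[5]); sg=float(sys.argv[6]) if len(sys.argv)>6 else 0
s=get_state(); A=np.array(s["orientation"]); cur=np.arctan2(-A[1,0],-A[0,0])
t=-(yaw-cur); t=(t+np.pi)%(2*np.pi)-np.pi
if sg and np.sign(t)!=sg: t+=2*np.pi*sg
d=(np.array([x,y,z])-s["ee_pos"])/n
print("t",round(s["clock"],2),"pos",np.round(s["ee_pos"],4),"F",np.round(s["ft_force"],1),"w",round(s["grip_width"],4),"q",np.round(s["joint_pos"],2))
for i in range(n):
    a=cur-t*(i+.5)/n; B=np.column_stack([[-np.cos(a),-np.sin(a),0],[-np.sin(a),np.cos(a),0],[0,0,-1]])
    print(round(t/n/np.radians(5),2),np.round(B.T@d/.025,2))
E
python3 plan.py .486 .0624 .12 -1.686 18 1
```

```text
t 32.83 pos [ 0.6073 -0.1107  0.1177] F [-0.2 -0.1 -0.5] w 0.0597 q [-0.12  0.56  0.33  1.79 -0.24  0.82  1.79]
1.0 [ 0.33  0.34 -0.01]
1.0 [ 0.35  0.31 -0.01]
1.0 [ 0.38  0.28 -0.01]
1.0 [ 0.4   0.24 -0.01]
1.0 [ 0.42  0.21 -0.01]
1.0 [ 0.44  0.17 -0.01]
1.0 [ 0.45  0.13 -0.01]
1.0 [ 0.46  0.09 -0.01]
1.0 [ 0.47  0.05 -0.01]
1.0 [ 0.47  0.01 -0.01]
1.0 [ 0.47 -0.03 -0.01]
1.0 [ 0.46 -0.07 -0.01]
1.0 [ 0.46 -0.11 -0.01]
1.0 [ 0.44 -0.15 -0.01]
1.0 [ 0.43 -0.19 -0.01]
1.0 [ 0.41 -0.23 -0.01]
1.0 [ 0.39 -0.26 -0.01]
1.0 [ 0.36 -0.3  -0.01]
```

Call:
{"api": "carry_out", "payload": {"targets": [0,0,1,0.33,0.34,0,0.3,0,0,1,0.35,0.31,0,0.3,0,0,1,0.38,0.28,0,0.3,0,0,1,0.4,0.24,0,0.3,0,0,1,0.42,0.21,0,0.3,0,0,1,0.44,0.17,0,0.3,0,0,1,0.45,0.13,0,0.3,0,0,1,0.46,0.09,0,0.3,0,0,1,0.47,0.05,0,0.3,0,0,1,0.47,0.01,0,0.3,0,0,1,0.47,-0.03,0,0.3,0,0,1,0.46,-0.07,0,0.3]}}

```text
clock: 33.83
ee_pos: [0.5214, 0.0015, 0.1178]
orientation: [[-0.396, 0.918, 0.0], [0.918, 0.396, 0.001], [0.001, 0.0, -1.0]]
ft_force: [-0.1, 0.8, 0.3]
grip_width: 0.0645
```

Call:
{"api": "carry_out", "payload": {"targets": [0,0,1,0.46,-0.11,0,0.3,0,0,1,0.44,-0.15,0,0.3,0,0,1,0.43,-0.19,0,0.3,0,0,1,0.41,-0.23,0,0.3,0,0,1,0.39,-0.26,0,0.3,0,0,1,0.36,-0.3,0,0.3,0,0,0,0,0,0,0.3,0,0,0,0,0,0,0.3,0,0,0,0,0,0,0.3,0,0,0,0,0,0,0.3]}}

```text
clock: 34.67
ee_pos: [0.4795, 0.055, 0.118]
orientation: [[0.113, 0.994, 0.001], [0.994, -0.113, -0.0], [0.0, 0.001, -1.0]]
ft_force: [-0.3, -1.1, 0.5]
grip_width: 0.064
```

```bash
python3 d.py .486 .0624 .041 -1.686
```

```text
t 34.67 pos [0.4795 0.055  0.118 ] F [-0.3 -1.1  0.5] w 0.064 q7 0.14
turn [ 0.01 -0.    0.02] shift new [0.32 0.22 3.08] shift old [0.32 0.22 3.08]
```

Call:
{"api": "carry_out", "payload": {"targets": [0,0,0,0.16,0.11,0.3,0.3,0,0,0,0.16,0.11,0.5,0.3,0,0,0,0,0,0.6,0.3,0,0,0,0,0,0.7,0.3,0,0,0,0,0,0.6,0.3,0,0,0,0,0,0.38,0.3,0,0,0,0,0,0,0.3,0,0,0,0,0,0,0.3,0,0,0,0,0,0,1,0,0,0,0,0,0,1,0,0,0,0,0,0,1,0,0,0,0,0,0,1], "grip_force": 30}}

```text
clock: 35.67
ee_pos: [0.486, 0.0629, 0.0415]
orientation: [[0.114, 0.993, 0.001], [0.993, -0.114, 0.001], [0.001, 0.001, -1.0]]
ft_force: [0.0, 1.4, 0.9]
grip_width: 0.04
```

Call:
{"api": "carry_out", "payload": {"targets": [0,0,0,0,0,0,1,0,0,0,0,0,0,1,0,0,0,0,0,-0.3,1,0,0,0,0,0,-0.8,1,0,0,0,0,0,-0.9,1,0,0,0,0,0,-0.9,1,0,0,0,0,0,-0.9,1,0,0,0,0,0,0,1]}}

```text
clock: 36.33
ee_pos: [0.4873, 0.0627, 0.1393]
orientation: [[0.115, 0.993, 0.005], [0.993, -0.115, 0.002], [0.003, 0.005, -1.0]]
ft_force: [0.3, 0.0, -1.2]
grip_width: 0.04
```

```bash
python3 plan.py .5 -.13 .13 -.115 18 -1
```

```text
t 36.33 pos [0.4873 0.0627 0.1393] F [ 0.3  0.  -1.2] w 0.04 q [-0.84  0.41  0.79  2.11 -0.42  0.77  0.1 ]
-1.0 [-0.43  0.06  0.02]
-1.0 [-0.43  0.02  0.02]
-1.0 [-0.43 -0.02  0.02]
-1.0 [-0.43 -0.05  0.02]
-1.0 [-0.42 -0.09  0.02]
-1.0 [-0.41 -0.13  0.02]
-1.0 [-0.4  -0.16  0.02]
-1.0 [-0.38 -0.2   0.02]
-1.0 [-0.36 -0.23  0.02]
-1.0 [-0.34 -0.26  0.02]
-1.0 [-0.32 -0.29  0.02]
-1.0 [-0.29 -0.31  0.02]
-1.0 [-0.26 -0.34  0.02]
-1.0 [-0.23 -0.36  0.02]
-1.0 [-0.2  -0.38  0.02]
-1.0 [-0.17 -0.4   0.02]
-1.0 [-0.13 -0.41  0.02]
-1.0 [-0.1  -0.42  0.02]
```

Call:
{"api": "carry_out", "payload": {"targets": [0,0,-1,-0.43,0.06,0,1,0,0,-1,-0.43,0.02,0,1,0,0,-1,-0.43,-0.02,0,1,0,0,-1,-0.43,-0.05,0,1,0,0,-1,-0.42,-0.09,0,1,0,0,-1,-0.41,-0.13,0,1,0,0,-1,-0.4,-0.16,0,1,0,0,-1,-0.38,-0.2,0,1,0,0,-1,-0.36,-0.23,0,1,0,0,-1,-0.34,-0.26,0,1,0,0,-1,-0.32,-0.29,0,1,0,0,-1,-0.29,-0.31,0,1]}}

```text
clock: 37.33
ee_pos: [0.4872, -0.0668, 0.1351]
orientation: [[-0.806, 0.592, -0.002], [0.592, 0.806, 0.0], [0.001, -0.001, -1.0]]
ft_force: [0.1, -0.7, -1.5]
grip_width: 0.0404
```

Call:
{"api": "carry_out", "payload": {"targets": [0,0,-1,-0.26,-0.34,0,1,0,0,-1,-0.23,-0.36,0,1,0,0,-1,-0.2,-0.38,0,1,0,0,-1,-0.17,-0.4,0,1,0,0,-1,-0.13,-0.41,0,1,0,0,-1,-0.1,-0.42,0,1,0,0,0,0,0,0,1,0,-0.8,0,0,0,0,1,0,-0.9,0,0,0,0,1,0,-0.9,0,0,0,0,1,0,-0.9,0,0,0,0,1,0,-0.9,0,0,0,0,1]}}

```text
clock: 38.33
ee_pos: [0.4887, -0.1301, 0.1356]
orientation: [[-0.92, 0.116, 0.374], [0.108, 0.993, -0.044], [-0.377, 0.0, -0.926]]
ft_force: [0.4, 0.7, -0.9]
grip_width: 0.0405
```

Call:
{"api": "carry_out", "payload": {"targets": [0,-0.9,0,0,0,0,1,0,-0.9,0,0,0,0,1,0,-0.9,0,0,0,0,1,0,-0.9,0,0,0,0,1,0,-0.9,0,0,0,0,1,0,-0.9,0,0,0,0,1,0,-0.9,0,0,0,0,1,0,-0.3,0,0,0,0,1,0,0,0,0,0,0,1,0,0,0,0,0,0,1,0,0,0,0,0,0,1]}}

```text
clock: 39.25
ee_pos: [0.5079, -0.1156, 0.2113]
orientation: [[-0.794, 0.116, 0.597], [0.115, 0.993, -0.041], [-0.597, 0.036, -0.801]]
ft_force: [0.2, 0.4, -1.4]
grip_width: 0.04
```

```bash
python3 - <<'E'
from m import *
s=get_state(); print({k:np.round(s[k],3).tolist() for k in("ee_pos","orientation","joint_pos","ft_force","grip_width","clock")})
A=np.array(s["orientation"]); print("tilt deg",np.degrees(np.arctan2(A[0,2],-A[2,2])),"down in tool axes",(A.T@[0,0,-1]).round(3))
E
```

```text
{'ee_pos': [0.508, -0.116, 0.211], 'orientation': [[-0.794, 0.116, 0.597], [0.115, 0.993, -0.041], [-0.597, 0.036, -0.801]], 'joint_pos': [-0.495, 0.062, 0.747, 2.418, -1.291, 0.149, 2.92], 'ft_force': [0.204, 0.391, -1.366], 'grip_width': 0.04, 'clock': 39.25}
tilt deg 36.68939083793395 down in tool axes [ 0.597 -0.036  0.801]
```

Call:
{"api": "carry_out", "payload": {"targets": [0,0,0,-0.25,-0.37,0.67,1,0,0,0,-0.25,-0.37,0.67,1,0,0,0,-0.25,-0.37,0.67,1,0,0,0,-0.25,-0.37,0.67,1,0,0,0,-0.25,-0.37,0.67,1,0,0,0,-0.25,-0.37,0.67,1,0,0,0,-0.25,-0.37,0.67,1,0,0,0,-0.25,-0.37,0.67,1,0,-0.8,0,0,0,0,1,0,-0.8,0,0,0,0,1,0,-0.8,0,0,0,0,1,0,-0.8,0,0,0,0,1]}}

```text
clock: 40.25
ee_pos: [0.6375, -0.1858, 0.2407]
orientation: [[-0.729, 0.156, 0.667], [0.149, 0.986, -0.068], [-0.668, 0.05, -0.742]]
ft_force: [0.2, -0.4, -1.3]
grip_width: 0.0402
```

Call:
{"api": "carry_out", "payload": {"targets": [0,0,0,0,0,0,1,0,0,0,0,0,0,1,0,0,0,0,0,0,1]}}

```text
clock: 40.5
ee_pos: [0.637, -0.1854, 0.2401]
orientation: [[-0.73, 0.155, 0.666], [0.148, 0.987, -0.068], [-0.667, 0.049, -0.743]]
ft_force: [0.0, 0.0, -1.7]
grip_width: 0.04
```

```bash
cat > tilt.py <<'E'
from m import *
import sys
s=get_state(); A=np.array(s["orientation"]); print("q",np.round(s["joint_pos"],2),"pos",np.round(s["ee_pos"],4),"F",np.round(s["ft_force"],1),"w",round(s["grip_width"],4),"t",s["clock"])
print("tilt deg",np.degrees(np.arctan2(A[0,2],-A[2,2])).round(1),"side",A[:,1].round(3),"cols",A.round(3).tolist())
if len(sys.argv)>3: print("shift",np.round(A.T@(np.array(list(map(float,sys.argv[1:4])))-s["ee_pos"])/.025,2))
E
python3 tilt.py .62 -.2 .06
```

```text
q [ 0.24  0.26  0.06  2.12 -1.29  0.15  2.92] pos [ 0.637  -0.1854  0.2401] F [ 0.   0.  -1.7] w 0.04 t 40.5
tilt deg 41.8 side [0.155 0.987 0.049] cols [[-0.73, 0.155, 0.666], [0.148, 0.987, -0.068], [-0.667, 0.049, -0.743]]
shift [ 5.22 -1.04  4.94]
```

Call:
{"api": "carry_out", "payload": {"targets": [0,0,0,0.52,-0.12,0.47,1,0,0,0,0.52,-0.12,0.47,1,0,0,0,0.52,-0.12,0.47,1,0,0,0,0.52,-0.12,0.47,1,0,0,0,0.52,-0.12,0.47,1,0,0,0,0.52,-0.12,0.47,1,0,0,0,0.52,-0.12,0.47,1,0,0,0,0.52,-0.12,0.47,1,0,0,0,0,0,0,1,0,0,0,0,0,0,1]}}

```text
clock: 41.33
ee_pos: [0.6368, -0.1959, 0.16]
orientation: [[-0.796, 0.175, 0.58], [0.177, 0.983, -0.054], [-0.579, 0.06, -0.813]]
ft_force: [0.6, -0.5, -1.7]
grip_width: 0.0398
```

```bash
python3 tilt.py .62 -.2 .05; python3 - <<'E'
from m import *
s=get_state(); A=np.array(s["orientation"]); g=np.array(s["ee_pos"])+.003*A[:,2]
for n in("top","scene"):
    p=grab_frame(n); w=cloud(p); q=(w-g)@A   # tool coords rel grasp
    m=(abs(q[...,0])<.03)&(abs(q[...,1])<.022)&(q[...,2]>-.02)&(q[...,2]<.035)
    H=hsv(p); m&=(H[...,1]<45)&(H[...,2]>95)
    print(n,m.sum(), proj(p,g).round())
    if m.sum()>10:
        P=q[m]; print(np.percentile(P,[3,50,97],axis=0).round(3)); 
E
```

```text
q [ 0.26  0.4   0.05  2.09 -1.29  0.15  2.92] pos [ 0.6368 -0.1959  0.16  ] F [ 0.6 -0.5 -1.7] w 0.0398 t 41.3333
tilt deg 35.5 side [0.175 0.983 0.06 ] cols [[-0.796, 0.175, 0.58], [0.177, 0.983, -0.054], [-0.579, 0.06, -0.813]]
shift [ 3.05 -0.54  3.2 ]
top 197 [456. 167.]
[[-0.026 -0.018 -0.019]
 [-0.021  0.004 -0.005]
 [ 0.002  0.021  0.014]]
scene 80 [266. 142.]
[[-0.027 -0.015 -0.019]
 [-0.021  0.015 -0.001]
 [ 0.014  0.022  0.016]]
```

Tilting runs into the wrist limit (joint 6 at 0.15). New plan: stand A on the bench against the plate's 8 mm edge and push it over that edge, which rolls it the right way. First I bring the tool back to vertical.

Call:
{"api": "carry_out", "payload": {"targets": [0,0.8,0,0,0,0,1,0,0.9,0,0,0,0,1,0,0.9,0,0,0,0,1,0,0.9,0,0,0,0,1,0,0.9,0,0,0,0,1,0,0.9,0,0,0,0,1,0,0.9,0,0,0,0,1,0,0.9,0,0,0,0,1,0,0,0,0,0,0,1,0,0,0,0,0,0,1,0,0,0,0,0,0,1]}}

```text
clock: 42.35
ee_pos: [0.6387, -0.1946, 0.1597]
orientation: [[-0.984, 0.17, 0.057], [0.173, 0.983, 0.058], [-0.046, 0.066, -0.997]]
ft_force: [0.4, -1.2, -1.8]
grip_width: 0.0402
```

```bash
python3 tilt.py; python3 plan.py .4203 -.0446 .13 -1.658 20 1; python3 d.py .4203 -.0246 .13 -1.658
```

```text
q [-0.19  0.64  0.68  1.68 -0.56  0.98  2.1 ] pos [ 0.6387 -0.1946  0.1597] F [ 0.4 -1.2 -1.8] w 0.0402 t 42.35
tilt deg 3.3 side [0.17  0.983 0.066] cols [[-0.984, 0.17, 0.057], [0.173, 0.983, 0.058], [-0.046, 0.066, -0.997]]
t 42.35 pos [ 0.6387 -0.1946  0.1597] F [ 0.4 -1.2 -1.8] w 0.0402 q [-0.19  0.64  0.68  1.68 -0.56  0.98  2.1 ]
0.85 [0.49 0.2  0.06]
0.85 [0.5  0.16 0.06]
0.85 [0.51 0.13 0.06]
0.85 [0.52 0.09 0.06]
0.85 [0.53 0.05 0.06]
0.85 [0.53 0.01 0.06]
0.85 [ 0.53 -0.03  0.06]
0.85 [ 0.53 -0.07  0.06]
0.85 [ 0.52 -0.11  0.06]
0.85 [ 0.51 -0.15  0.06]
0.85 [ 0.5  -0.18  0.06]
0.85 [ 0.48 -0.22  0.06]
0.85 [ 0.47 -0.25  0.06]
0.85 [ 0.44 -0.29  0.06]
0.85 [ 0.42 -0.32  0.06]
0.85 [ 0.4  -0.35  0.06]
0.85 [ 0.37 -0.38  0.06]
0.85 [ 0.34 -0.41  0.06]
0.85 [ 0.31 -0.43  0.06]
0.85 [ 0.28 -0.45  0.06]
t 42.35 pos [ 0.6387 -0.1946  0.1597] F [ 0.4 -1.2 -1.8] w 0.0402 q7 2.1
turn [ 1.01 -0.14 17.01] shift new [ 6.01 -9.29  1.19] shift old [9.83 5.12 1.08]
```

```bash
python3 plan.py .5 -.04 .12 -1.658 18 1 | awk 'NR==1||NR%3==2'; python3 - <<'E'
from m import *
p=grab_frame("top"); g=cv2.cvtColor(p["image"],cv2.COLOR_RGB2GRAY)
for x in(.45,.5,.55):
    print(x,[(round(y,3),int(g[tuple(np.round(proj(p,[x,y,.008])).astype(int)[::-1])])) for y in np.arange(-.03,.012,.003)])
E
```

```text
t 42.35 pos [ 0.6387 -0.1946  0.1597] F [ 0.4 -1.2 -1.8] w 0.0402 q [-0.19  0.64  0.68  1.68 -0.56  0.98  2.1 ]
0.94 [0.37 0.27 0.09]
0.94 [0.43 0.17 0.09]
0.94 [0.46 0.06 0.09]
0.94 [ 0.46 -0.05  0.09]
0.94 [ 0.43 -0.16  0.09]
0.94 [ 0.38 -0.27  0.09]
0.45 [(np.float64(-0.03), 79), (np.float64(-0.027), 79), (np.float64(-0.024), 79), (np.float64(-0.021), 80), (np.float64(-0.018), 77), (np.float64(-0.015), 77), (np.float64(-0.012), 82), (np.float64(-0.009), 121), (np.float64(-0.006), 179), (np.float64(-0.003), 198), (np.float64(-0.0), 151), (np.float64(0.003), 88), (np.float64(0.006), 117), (np.float64(0.009), 198)]
0.5 [(np.float64(-0.03), 76), (np.float64(-0.027), 75), (np.float64(-0.024), 71), (np.float64(-0.021), 71), (np.float64(-0.018), 74), (np.float64(-0.015), 89), (np.float64(-0.012), 128), (np.float64(-0.009), 163), (np.float64(-0.006), 160), (np.float64(-0.003), 114), (np.float64(-0.0), 92), (np.float64(0.003), 157), (np.float64(0.006), 219), (np.float64(0.009), 225)]
0.55 [(np.float64(-0.03), 79), (np.float64(-0.027), 81), (np.float64(-0.024), 83), (np.float64(-0.021), 90), (np.float64(-0.018), 124), (np.float64(-0.015), 182), (np.float64(-0.012), 203), (np.float64(-0.009), 153), (np.float64(-0.006), 89), (np.float64(-0.003), 115), (np.float64(-0.0), 198), (np.float64(0.003), 237), (np.float64(0.006), 227), (np.float64(0.009), 153)]
```

Call:
{"api": "carry_out", "payload": {"targets": [0,0,0.94,0.37,0.27,0.09,1,0,0,0.94,0.39,0.24,0.09,1,0,0,0.94,0.41,0.2,0.09,1,0,0,0.94,0.43,0.17,0.09,1,0,0,0.94,0.44,0.13,0.09,1,0,0,0.94,0.45,0.1,0.09,1,0,0,0.94,0.46,0.06,0.09,1,0,0,0.94,0.46,0.02,0.09,1,0,0,0.94,0.46,-0.02,0.09,1,0,0,0.94,0.46,-0.05,0.09,1,0,0,0.94,0.45,-0.09,0.09,1,0,0,0.94,0.44,-0.13,0.09,1]}}

```text
clock: 43.4
ee_pos: [0.5429, -0.0942, 0.1333]
orientation: [[-0.398, 0.915, 0.057], [0.917, 0.395, 0.059], [0.031, 0.076, -0.997]]
ft_force: [-0.8, 0.9, -1.3]
grip_width: 0.0403
```

Call:
{"api": "carry_out", "payload": {"targets": [0,0,0.94,0.43,-0.16,0.09,1,0,0,0.94,0.42,-0.2,0.09,1,0,0,0.94,0.4,-0.24,0.09,1,0,0,0.94,0.38,-0.27,0.09,1,0,0,0.94,0.36,-0.3,0.09,1,0,0,0.94,0.34,-0.33,0.09,1,0,0,0,0,0,0,1,0,0,0,0,0,0,1,0,0,0,0,0,0,1]}}

```text
clock: 44.15
ee_pos: [0.4961, -0.0445, 0.1202]
orientation: [[0.075, 0.996, 0.057], [0.995, -0.078, 0.058], [0.062, 0.053, -0.997]]
ft_force: [-0.3, -0.4, -1.2]
grip_width: 0.0402
```

```bash
python3 d.py .5 -.036 .032 -1.658; python3 tilt.py
```

```text
t 44.15 pos [ 0.4961 -0.0445  0.1202] F [-0.3 -0.4 -1.2] w 0.0402 q7 0.73
turn [ 0.6  -0.71  0.12] shift new [0.35 0.13 3.53] shift old [ 0.13 -0.06  3.55]
q [-0.77  0.57  1.07  2.15 -0.81  0.83  0.73] pos [ 0.4961 -0.0445  0.1202] F [-0.3 -0.4 -1.2] w 0.0402 t 44.15
tilt deg 3.3 side [ 0.996 -0.078  0.053] cols [[0.075, 0.996, 0.057], [0.995, -0.078, 0.058], [0.062, 0.053, -0.997]]
```

Call:
{"api": "carry_out", "payload": {"targets": [0.6,-0.71,0.12,0,0,0,1,0,0,0,0.35,0.13,0.3,1,0,0,0,0,0,0.6,1,0,0,0,0,0,0.8,1,0,0,0,0,0,0.8,1,0,0,0,0,0,0.6,1,0,0,0,0,0,0.3,1,0,0,0,0,0,0,1,0,0,0,0,0,0,1,0,0,0,0,0,0,1]}}

```text
clock: 44.98
ee_pos: [0.5003, -0.0359, 0.0354]
orientation: [[0.088, 0.996, -0.0], [0.996, -0.088, 0.0], [0.0, -0.0, -1.0]]
ft_force: [-0.7, -0.0, -0.7]
grip_width: 0.0401
```

```bash
python3 d.py .5 -.036 .03 -1.658
```

```text
t 44.98 pos [ 0.5003 -0.0359  0.0354] F [-0.7 -0.  -0.7] w 0.0401 q7 0.75
turn [-0.   -0.   -0.02] shift new [-0.   -0.01  0.22] shift old [-0.   -0.01  0.22]
```

Call:
{"api": "carry_out", "payload": {"targets": [0,0,0,0,0,0.12,1,0,0,0,0,0,0.1,1,0,0,0,0,0,0,0.3,0,0,0,0,0,0,0.3,0,0,0,0,0,0,0.3,0,0,0,0,0,0,0.3,0,0,0,0,0,-0.3,0.3,0,0,0,0,0,-0.8,0.3,0,0,0,0,0,-0.9,0.3,0,0,0,0,0,-0.5,0.3,0,0,0,-0.8,0,0,1,0,0,0,-1,0,0,1]}}

```text
clock: 45.98
ee_pos: [0.4967, -0.0789, 0.0929]
orientation: [[0.084, 0.996, 0.0], [0.996, -0.084, 0.001], [0.001, 0.0, -1.0]]
ft_force: [-0.0, -1.0, 0.2]
grip_width: 0.053
```

Call:
{"api": "carry_out", "payload": {"targets": [0,0,0,-0.3,0,0,1,0,0,0,0,0,0,1,0,0,0,0,0,0,1,0,0,0,0,0,0,1,0,0,0,0,0,0,1,0,0,0,0,0,0,1]}}

```text
clock: 46.48
ee_pos: [0.4951, -0.0869, 0.0916]
orientation: [[0.087, 0.996, -0.002], [0.996, -0.087, 0.0], [0.0, -0.002, -1.0]]
ft_force: [0.5, 0.1, -0.1]
grip_width: 0.0134
```

```bash
python3 d.py .4985 -.06 .054 -1.658; cat > cp.py <<'E'
from m import *
import sys
cx,cy=map(float,sys.argv[1:3])
for n in("top","scene"):
    p=grab_frame(n); w=cloud(p); d=w[...,:2]-[cx,cy]; a=-.087
    X=d@[np.cos(a),np.sin(a)]; Y=d@[-np.sin(a),np.cos(a)]; Z=w[...,2]
    m=(abs(X)<.03)&(abs(Y)<.05)&(Z>.022)&(Z<.08)
    H=hsv(p); m&=(H[...,1]<60)
    print(n,m.sum(),[(round((lo+.0025)*1e3),round(float(np.median(Z[k]))*1e3)) for lo in np.arange(-.05,.05,.005) for k in [m&(Y>=lo)&(Y<lo+.005)] if k.sum()>2])
E
python3 cp.py .5 -.036
```

```text
t 46.48 pos [ 0.4951 -0.0869  0.0916] F [ 0.5  0.1 -0.1] w 0.0134 q7 0.76
turn [-0.03 -0.    0.  ] shift new [1.08 0.04 1.5 ] shift old [1.08 0.05 1.5 ]
top 227 [(-28, 40), (-23, 40), (-18, 40), (-13, 40), (-8, 40), (-3, 41), (2, 41), (7, 40), (12, 37)]
scene 163 [(-42, 77), (-38, 77), (-28, 39), (-23, 41), (-18, 41), (-13, 41), (-8, 40), (-3, 41), (2, 41), (7, 36), (12, 32), (17, 37)]
```

Call:
{"api": "carry_out", "payload": {"targets": [0,0,0,0,0,0.5,1,0,0,0,0,0,0.6,1,0,0,0,0,0,0.4,1,0,0,0,0,0,0,1,0,0,0,0.2,0,0,1,0,0,0,0.2,0,0,1,0,0,0,0.2,0,0,1,0,0,0,0.2,0,0,1,0,0,0,0.2,0,0,1,0,0,0,0.2,0,0,1,0,0,0,0.2,0,0,1,0,0,0,0,0,0,1]}}

```text
clock: 47.58
ee_pos: [0.4982, -0.0596, 0.056]
orientation: [[0.092, 0.996, 0.002], [0.996, -0.092, -0.011], [-0.011, 0.003, -1.0]]
ft_force: [-4.6, -16.0, 11.5]
grip_width: 0.0002
```

```bash
python3 cp.py .5 -.01;python3 d.py .4985 -.047 .054 -1.658
```

```text
top 171 [(-33, 42), (-28, 41), (-23, 42), (-18, 41), (-13, 41), (-8, 41), (-3, 41), (2, 39)]
scene 251 [(-48, 57), (-42, 64), (-38, 58), (-33, 42), (-28, 40), (-23, 42), (-18, 40), (-13, 43), (-8, 41), (-3, 36), (2, 35), (7, 33), (37, 23), (42, 25), (47, 28)]
t 47.68 pos [ 0.4982 -0.0596  0.056 ] F [ -4.1 -15.5  11.1] w 0.0007 q7 0.75
turn [ 0.03  0.12 -0.06] shift new [ 0.5  -0.03  0.08] shift old [ 0.5  -0.03  0.07]
```

The finger friction jams the push, because the pushed face needs to rise as the cube turns. I'll carry the contact point along the roll arc, up and over.

Call:
{"api": "carry_out", "payload": {"targets": [0,0,0,0.08,0,-0.2,1,0,0,0,0.14,0,-0.18,1,0,0,0,0.2,0,-0.14,1,0,0,0,0.22,0,-0.12,1,0,0,0,0.24,0,-0.08,1,0,0,0,0.24,0,-0.08,1,0,0,0,0.2,0,-0.02,1,0,0,0,0.14,0,0,1,0,0,0,0,0,0,1,0,0,0,0,0,0,1]}}

```text
clock: 48.52
ee_pos: [0.5024, -0.0151, 0.0761]
orientation: [[0.087, 0.996, 0.0], [0.996, -0.087, 0.003], [0.003, -0.0, -1.0]]
ft_force: [-1.9, 2.1, 12.4]
grip_width: 0.0009
```

```bash
python3 cp.py .5 -.01;python3 d.py .4985 -.047 .054 -1.658
```

```text
top 70 [(17, 47), (22, 38), (27, 28)]
scene 251 [(-18, 35), (-13, 47), (-8, 45), (-3, 53), (2, 63), (7, 67), (12, 53), (17, 46), (22, 35), (27, 29), (32, 27), (37, 24), (42, 26), (47, 27)]
t 48.62 pos [ 0.5024 -0.0154  0.0761] F [-1.1  0.4 13.6] w 0.0006 q7 0.65
turn [-0.   -0.03 -0.01] shift new [-1.27 -0.04  0.88] shift old [-1.28 -0.04  0.88]
```

Call:
{"api": "carry_out", "payload": {"targets": [0,0,0,0,0,-0.5,1,0,0,0,0,0,-0.8,1,0,0,0,0,0,-0.8,1,0,0,0,-0.8,0,0,1,0,0,0,-1,0,0,1,0,0,0,-1,0,0,1,0,0,0,0,0,0,1,0,0,0,0,0,0,1,0,0,0,0,0,0,1]}}

```text
clock: 49.37
ee_pos: [0.4952, -0.0854, 0.1272]
orientation: [[0.088, 0.996, -0.002], [0.996, -0.088, 0.001], [0.001, -0.002, -1.0]]
ft_force: [-0.9, -0.1, 0.6]
grip_width: 0.0005
```

```bash
python3 cp.py .5 -.01;python3 d.py .4985 -.047 .054 -1.658; python3 tr.py; python3 - <<'E'
from m import *
a=grab_frame("top"); b=grab_frame("scene")
A=cv2.resize(cv2.cvtColor(a["image"],cv2.COLOR_RGB2BGR)[150:290,310:440],None,fx=4,fy=4,interpolation=cv2.INTER_CUBIC)
B=cv2.resize(cv2.cvtColor(b["image"],cv2.COLOR_RGB2BGR)[150:250,280:380],None,fx=2.4,fy=5.6*.43*1.0,interpolation=cv2.INTER_CUBIC)
B=cv2.resize(cv2.cvtColor(b["image"],cv2.COLOR_RGB2BGR)[150:250,290:345],(270,490),interpolation=cv2.INTER_CUBIC)
c=np.zeros((560,790,3),np.uint8); c[:560,:520]=A; c[:490,520:]=B; cv2.imwrite("pics/s12.png",c)
E
```

```text
top 227 [(-8, 47), (-3, 49), (2, 48), (7, 48), (12, 49), (17, 49), (22, 49), (27, 48), (32, 47)]
scene 199 [(-8, 45), (-3, 49), (2, 47), (7, 49), (12, 48), (17, 49), (22, 49), (27, 41), (32, 37), (37, 25), (42, 26)]
t 49.47 pos [ 0.4953 -0.085   0.1271] F [0.6 0.2 1.1] w 0.0008 q7 0.71
turn [-0.03 -0.    0.01] shift new [ 1.53 -0.01  2.92] shift old [1.53 0.   2.92]
tray {'c': array([0.5319, 0.0634]), 'mean': array([0.5186, 0.0648]), 'size': (270.3, 78.8), 'yaw': np.float64(-0.113), 'pca': np.float64(-0.111), 'n': 2372}
well 4 off [-0.0003  0.0027] size (41.1, 40.2) slope x,y,z [ 0.025 -0.01   0.044]
```

A now lies flat on the plate with its clean top up and its pitted face toward +y (top crop 242,290; scene crop 715,200). B sits in well 4. I'm regrasping A and placing it in well 2 turned 180°, which shows the scene camera its opposite y face; I need that to decide how C must be rolled.

Call:
{"api": "carry_out", "payload": {"targets": [0,0,0,0.5,-0.08,0,0.2,0,0,0,0.9,0,0,0.2,0,0,0,1,0,0,0.3,0,0,0,0.8,0,0,0.3,0,0,0,0.29,0,0.3,0.3,0,0,0,0,0,0.5,0.3,0,0,0,0,0,0.5,0.3,0,0,0,0,0,0.5,0.3,0,0,0,0,0,0,0.3,0,0,0,0,0,0,0.3,0,0,0,0,0,0,0.3]}}

```text
clock: 50.53
ee_pos: [0.501, 0.0, 0.0825]
orientation: [[0.089, 0.996, -0.001], [0.996, -0.089, -0.001], [-0.001, -0.001, -1.0]]
ft_force: [-0.2, 0.1, -0.1]
grip_width: 0.0644
```

```bash
python3 d.py .501 .002 .045 -1.658; python3 d.py .501 .002 .045 -1.60
```

```text
t 50.53 pos [0.501  0.     0.0825] F [-0.2  0.1 -0.1] w 0.0644 q7 0.61
turn [-0.02  0.01 -0.02] shift new [ 0.08 -0.01  1.5 ] shift old [ 0.08 -0.01  1.5 ]
t 50.53 pos [0.501  0.     0.0825] F [-0.2  0.1 -0.1] w 0.0644 q7 0.61
turn [-0.02  0.01 -0.69] shift new [ 0.08 -0.    1.5 ] shift old [ 0.08 -0.01  1.5 ]
```

Call:
{"api": "carry_out", "payload": {"targets": [0,0,0,0.08,0,0.5,0.3,0,0,0,0,0,0.6,0.3,0,0,0,0,0,0.4,0.3,0,0,0,0,0,0,0.3,0,0,0,0,0,0,0.3,0,0,0,0,0,0,1,0,0,0,0,0,0,1,0,0,0,0,0,0,1,0,0,0,0,0,0,1,0,0,0,0,0,0,1,0,0,0,0,0,-0.5,1,0,0,0,0,0,-0.9,1], "grip_force": 30}}

```text
clock: 51.53
ee_pos: [0.4993, 0.0027, 0.0787]
orientation: [[0.088, 0.996, -0.006], [0.996, -0.088, -0.001], [-0.001, -0.006, -1.0]]
ft_force: [0.5, -0.1, -1.2]
grip_width: 0.0402
```

Call:
{"api": "carry_out", "payload": {"targets": [0,0,0,0,0,-0.9,1,0,0,1,0,0,-0.4,1,0,0,1,0,0,0,1,0,0,1,0,0,0,1,0,0,1,0,0,0,1,0,0,1,0,0,0,1,0,0,1,0,0,0,1,0,0,1,0,0,0,1,0,0,1,0,0,0,1,0,0,1,0,0,0,1,0,0,1,0,0,0,1,0,0,1,0,0,0,1]}}

```text
clock: 52.53
ee_pos: [0.5007, 0.0029, 0.1121]
orientation: [[0.869, 0.495, -0.002], [0.495, -0.869, 0.0], [-0.002, -0.001, -1.0]]
ft_force: [0.2, -0.2, -0.4]
grip_width: 0.0404
```

```bash
python3 tilt.py; python3 plan.py .4873 .0688 .11 1.456 24 1 | awk 'NR==1||NR%3==2'
```

```text
q [-0.99  0.8   1.29  2.11 -0.95  1.01 -0.24] pos [0.5007 0.0029 0.1121] F [ 0.2 -0.2 -0.4] w 0.0404 t 52.5333
tilt deg -0.1 side [ 0.495 -0.869 -0.001] cols [[0.869, 0.495, -0.002], [0.495, -0.869, 0.0], [-0.002, -0.001, -1.0]]
t 52.53 pos [0.5007 0.0029 0.1121] F [ 0.2 -0.2 -0.4] w 0.0404 q [-0.99  0.8   1.29  2.11 -0.95  1.01 -0.24]
1.05 [ 0.03 -0.11  0.  ]
1.05 [-0.   -0.11  0.  ]
1.05 [-0.03 -0.11  0.  ]
1.05 [-0.06 -0.1   0.  ]
1.05 [-0.08 -0.08  0.  ]
1.05 [-0.1  -0.05  0.  ]
1.05 [-0.11 -0.02  0.  ]
1.05 [-0.11  0.01  0.  ]
```

```bash
python3 plan.py .4873 .0688 .11 -.115 29 -1 | awk 'NR==1||NR%4==2'
```

```text
t 52.53 pos [0.5007 0.0029 0.1121] F [ 0.2 -0.2 -0.4] w 0.0404 q [-0.99  0.8   1.29  2.11 -0.95  1.01 -0.24]
-0.99 [ 0.03 -0.09  0.  ]
-0.99 [ 0.06 -0.07  0.  ]
-0.99 [ 0.08 -0.05  0.  ]
-0.99 [ 0.09 -0.02  0.  ]
-0.99 [0.09 0.02 0.  ]
-0.99 [0.08 0.05 0.  ]
-0.99 [0.06 0.07 0.  ]
-0.99 [0.03 0.09 0.  ]
```

Call:
{"api": "carry_out", "payload": {"targets": [0,0,-1,0,0,0,1,0,0,-1,0,0,0,1,0,0,-1,0,0,0,1,0,0,-1,0,0,0,1,0,0,-1,0,0,0,1,0,0,-1,0,0,0,1,0,0,-1,0,0,0,1,0,0,-1,0,0,0,1,0,0,-1,0,0,0,1,0,0,-1,0,0,0,1,0,0,-1,0,0,0,1,0,0,-1,0,0,0,1]}}

```text
clock: 53.53
ee_pos: [0.5006, 0.0028, 0.1121]
orientation: [[-0.003, 1.0, -0.002], [1.0, 0.003, 0.0], [0.0, -0.002, -1.0]]
ft_force: [-0.1, -0.9, -0.9]
grip_width: 0.0401
```

Call:
{"api": "carry_out", "payload": {"targets": [0,0,-1,0,0,0,1,0,0,-1,0,0,0,1,0,0,-1,0,0,0,1,0,0,-1,0,0,0,1,0,0,-1,0,0,0,1,0,0,-1,0,0,0,1,0,0,-1,0,0,0,1,0,0,-1,0,0,0,1,0,0,-1,0,0,0,1,0,0,-1,0,0,0,1,0,0,-1,0,0,0,1,0,0,-1,0,0,0,1]}}

```text
clock: 54.53
ee_pos: [0.5006, 0.0026, 0.1121]
orientation: [[-0.868, 0.497, -0.002], [0.497, 0.868, -0.0], [0.002, -0.001, -1.0]]
ft_force: [0.2, -0.3, -2.4]
grip_width: 0.04
```

```bash
python3 plan.py .4873 .0688 .11 -.115 6
```

```text
t 54.53 pos [0.5006 0.0026 0.1121] F [ 0.2 -0.3 -2.4] w 0.04 q [-0.71  0.5   0.81  2.1  -0.53  0.76  1.48]
-0.77 [0.28 0.35 0.01]
-0.77 [0.26 0.37 0.01]
-0.77 [0.24 0.38 0.01]
-0.77 [0.21 0.4  0.01]
-0.77 [0.18 0.41 0.01]
-0.77 [0.15 0.42 0.01]
```

Call:
{"api": "carry_out", "payload": {"targets": [0,0,-0.77,0.28,0.35,0,1,0,0,-0.77,0.26,0.37,0,1,0,0,-0.77,0.24,0.38,0,1,0,0,-0.77,0.21,0.4,0,1,0,0,-0.77,0.18,0.41,0,1,0,0,-0.77,0.15,0.42,0,1,0,0,0,0.1,0.3,0,1,0,0,0,0,0,0,1,0,0,0,0,0,0,1,0,0,0,0,0,0,1,0,0,0,0,0,0,1]}}

```text
clock: 55.45
ee_pos: [0.489, 0.0761, 0.1123]
orientation: [[-0.992, 0.123, -0.002], [0.123, 0.992, -0.001], [0.002, -0.001, -1.0]]
ft_force: [-0.8, -0.8, -0.7]
grip_width: 0.0404
```

```bash
python3 d.py .4873 .0688 .05 -.115
```

```text
t 55.45 pos [0.489  0.0761 0.1123] F [-0.8 -0.8 -0.7] w 0.0404 q7 1.65
turn [-0.01 -0.02 -0.1 ] shift new [ 0.03 -0.3   2.49] shift old [ 0.03 -0.3   2.49]
```

Call:
{"api": "carry_out", "payload": {"targets": [0,0,-0.1,0.03,-0.3,0.3,1,0,0,0,0,0,0.5,1,0,0,0,0,0,0.5,1,0,0,0,0,0,0.4,1,0,0,0,0,0,0.4,1,0,0,0,0,0,0.25,1,0,0,0,0,0,0.12,1,0,0,0,0,0,0,1,0,0,0,0,0,0,1,0,0,0,0,0,0,1]}}

```text
clock: 56.28
ee_pos: [0.4874, 0.0696, 0.0506]
orientation: [[-0.994, 0.113, -0.001], [0.113, 0.994, -0.0], [0.001, -0.0, -1.0]]
ft_force: [-0.9, 0.4, -1.1]
grip_width: 0.0401
```

Call:
{"api": "carry_out", "payload": {"targets": [0,0,0,0,0,0,0.35,0,0,0,0,0,0,0.35,0,0,0,0,0,0,0.35,0,0,0,0,0,0,0.35,0,0,0,0,0,0,0.35,0,0,0,0,0,-0.3,0.3,0,0,0,0,0,-0.8,0.3,0,0,0,0,0,-0.9,0.3,0,0,0,0,0,-0.9,0.3,0,0,0,0,0,0,0.3]}}

```text
clock: 57.12
ee_pos: [0.4897, 0.0697, 0.1267]
orientation: [[-0.994, 0.113, 0.004], [0.113, 0.994, 0.002], [-0.004, 0.003, -1.0]]
ft_force: [1.6, 0.4, 0.9]
grip_width: 0.0643
```

```bash
python3 plan.py .6315 -.1035 .12 .27 10; python3 - <<'E'
from m import *
p=grab_frame("scene"); g2=cv2.cvtColor(p["image"],cv2.COLOR_RGB2GRAY)
U=np.round(proj(p,[.487,.0685,.035])).astype(int); print(g2[U[1]-11:U[1]+12,U[0]-10:U[0]+10])
w=cloud(p); d=w[...,:2]-[.532,.0633]; a=-.115
X=d@[np.cos(a),np.sin(a)]; Y=d@[-np.sin(a),np.cos(a)]; Z=w[...,2]-.008; m=(abs(X+.045)<.022)&(abs(Y)<.03)&(Z>.038)&(Z<.06); print(m.sum(),X[m].mean(),Y[m].mean(),np.median(Z[m]),np.percentile(Y[m],[3,97]))
E
```

```text
t 57.12 pos [0.4897 0.0697 0.1267] F [1.6 0.4 0.9] w 0.0643 q [-0.8   0.43  0.73  2.11 -0.42  0.75  1.65]
-0.44 [-0.63 -0.64  0.03]
-0.44 [-0.61 -0.66  0.03]
-0.44 [-0.58 -0.68  0.03]
-0.44 [-0.55 -0.7   0.03]
-0.44 [-0.53 -0.72  0.03]
-0.44 [-0.5  -0.74  0.03]
-0.44 [-0.47 -0.76  0.03]
-0.44 [-0.44 -0.78  0.03]
-0.44 [-0.41 -0.8   0.03]
-0.44 [-0.38 -0.81  0.03]
[[ 81  78  82  83  81  81  83  84  84  85  80 107 121  89  86  91  88  88
   85  86]
 [ 79  77  78  79  79  82  79  76  79  81  82  84  87  81  80  85  89  89
   85  89]
 [ 81  80  79  80  81  78  80  79  79  78  77  79  78  81  82  82  88  87
   71  80]
 [ 80  77  77  80  80  80  81  79  84  90 102 123 137 108  80  80  85  69
   55  73]
 [ 80  79  77  80  91 110 119 140 149 153 155 163 168 157 125  70 102 129
  165 170]
 [ 77  89 121 146 153 157 160 169 173 174 175 176 175 175 166 144 142 145
  149 152]
 [ 75  96 145 175 174 175 174 173 172 174 177 176 175 176 176 165 132 106
   74  72]
 [ 61  88 146 179 180 176 175 175 176 174 176 175 174 175 174 168 142  91
   72  69]
 [114 129 161 180 182 173 174 176 175 174 175 174 174 
[... 612 characters left out ...]
11
   97  90]
 [ 90 102 137 167 176 176 156 100 113 118 117 116 115 115 115 117 115 114
   98  85]
 [ 87  93 108 148 175 176 156 102 113 116 116 116 116 115 114 117 112 111
  106 102]
 [ 87  91 100 126 160 175 156 102 116 116 120 118 116 116 117 116 113 106
   96  97]
 [ 88  89  93 103 132 162 155 105 116 118 116 115 116 111 109  97  96  85
   75  69]
 [ 90  90  85  85  99 144 154 102 116 110 110 101  90  85  82  76  67  57
   64  61]
 [ 89  89  88  85  84 112 128  91  92  86  82  75  62  62  61  61  61  63
   65  62]
 [ 89  90  86  80  79  78  83  70  64  61  62  64  63  61  63  65  61  59
   55  52]]
119 -0.0434012947247946 0.006025997754510314 0.04469129626111866 [-0.01706077  0.02555802]
```

Only one y face carries the pit: A's opposite face is clean at 175–178. So C's true top now faces -y, and it needs the same roll A got. Going for C.

Call:
{"api": "carry_out", "payload": {"targets": [0,0,-0.44,-0.63,-0.64,0,0.25,0,0,-0.44,-0.61,-0.66,0,0.25,0,0,-0.44,-0.58,-0.68,0,0.25,0,0,-0.44,-0.55,-0.7,0,0.25,0,0,-0.44,-0.53,-0.72,0,0.25,0,0,-0.44,-0.5,-0.74,0,0.25,0,0,-0.44,-0.47,-0.76,0,0.25,0,0,-0.44,-0.44,-0.78,0,0.25,0,0,-0.44,-0.41,-0.8,0,0.25,0,0,-0.44,-0.38,-0.81,0,0.25,0,0,0,0,0,0,0.25,0,0,0,0,0,0,0.25]}}

```text
clock: 58.17
ee_pos: [0.6256, -0.1071, 0.1216]
orientation: [[-0.964, -0.265, -0.003], [-0.265, 0.964, -0.0], [0.003, 0.001, -1.0]]
ft_force: [-0.2, 0.1, -0.2]
grip_width: 0.0688
```

Call:
{"api": "carry_out", "payload": {"targets": [0,0,0,0,0,0,0.25,0,0,0,0,0,0,0.25,0,0,0,0,0,0,0.25]}}

```text
clock: 58.42
ee_pos: [0.6257, -0.1044, 0.1225]
orientation: [[-0.963, -0.269, -0.003], [-0.269, 0.963, 0.001], [0.002, 0.001, -1.0]]
ft_force: [0.2, 0.2, 0.3]
grip_width: 0.0689
```

```bash
python3 d.py .6315 -.1035 .04 .27; python3 tr.py
```

```text
t 58.42 pos [ 0.6257 -0.1044  0.1225] F [0.2 0.2 0.3] w 0.0689 q7 2.31
turn [ 0.02 -0.03  0.03] shift new [-0.23 -0.03  3.3 ] shift old [-0.24 -0.03  3.3 ]
tray {'c': array([0.532 , 0.0634]), 'mean': array([0.523, 0.064]), 'size': (270.5, 79.2), 'yaw': np.float64(-0.117), 'pca': np.float64(-0.112), 'n': 2077}
well 2 off [-0.     0.003] size (40.1, 39.7) slope x,y,z [-0.001 -0.     0.044]
well 4 off [-0.0002  0.0027] size (41.3, 41.1) slope x,y,z [0.054 0.007 0.044]
```

Call:
{"api": "carry_out", "payload": {"targets": [0,0,0,-0.23,-0.03,0.5,0.3,0,0,0,0,0,0.8,0.3,0,0,0,0,0,0.8,0.3,0,0,0,0,0,0.8,0.3,0,0,0,0,0,0.4,0.3,0,0,0,0,0,0,0.3,0,0,0,0,0,0,0.3,0,0,0,0,0,0,0.3,0,0,0,0,0,0,1,0,0,0,0,0,0,1,0,0,0,0,0,0,1,0,0,0,0,0,0,1], "grip_force": 30}}

```text
clock: 59.47
ee_pos: [0.6325, -0.1054, 0.0411]
orientation: [[-0.964, -0.268, 0.0], [-0.268, 0.964, -0.001], [0.0, -0.001, -1.0]]
ft_force: [0.0, 0.6, 2.2]
grip_width: 0.0403
```

Call:
{"api": "carry_out", "payload": {"targets": [0,0,0,0,0,0,1,0,0,0,0,0,0,1,0,0,0,0,0,-0.3,1,0,0,0,0,0,-0.7,1,0,0,0,0,0,-0.6,1,0,0,0.68,0.6,0.52,0,1,0,0,0.68,0.61,0.51,0,1,0,0,0.68,0.63,0.49,0,1,0,0,0.68,0.64,0.48,0,1,0,0,0.68,0.65,0.47,0,1,0,0,0.68,0.66,0.46,0,1,0,0,0,0,0,0,1]}}

```text
clock: 60.47
ee_pos: [0.5256, -0.041, 0.0803]
orientation: [[-0.996, 0.085, -0.006], [0.085, 0.996, 0.003], [0.006, 0.002, -1.0]]
ft_force: [-0.8, 0.5, -1.8]
grip_width: 0.0401
```

Call:
{"api": "carry_out", "payload": {"targets": [0,0,0,0,0,0,1,0,0,0,0,0,0,1,0,0,0,0,0,0,1]}}

```text
clock: 60.72
ee_pos: [0.5301, -0.0445, 0.081]
orientation: [[-0.996, 0.085, -0.0], [0.085, 0.996, -0.0], [0.0, -0.0, -1.0]]
ft_force: [0.3, 0.7, -1.7]
grip_width: 0.0401
```

```bash
python3 d.py .53 -.039 .0405 -.087
```

```text
t 60.72 pos [ 0.5301 -0.0445  0.081 ] F [ 0.3  0.7 -1.7] w 0.0401 q7 1.98
turn [-0.01 -0.    0.02] shift new [0.02 0.22 1.62] shift old [0.02 0.22 1.62]
```

Call:
{"api": "carry_out", "payload": {"targets": [0,0,0,0.02,0.12,0.5,1,0,0,0,0,0,0.6,1,0,0,0,0,0,0.35,1,0,0,0,0,0,0.13,1,0,0,0,0,0,0,1,0,0,0,0,0,0,1,0,0,0,0,0,0,0.3,0,0,0,0,0,0,0.3,0,0,0,0,0,0,0.3,0,0,0,0,0,0,0.3,0,0,0,0,0,-0.3,0.3,0,0,0,0,0,-0.8,0.3]}}

```text
clock: 61.72
ee_pos: [0.5272, -0.0409, 0.0672]
orientation: [[-0.996, 0.085, -0.006], [0.085, 0.996, -0.001], [0.006, -0.001, -1.0]]
ft_force: [-0.3, -0.3, -0.2]
grip_width: 0.0639
```

Call:
{"api": "carry_out", "payload": {"targets": [0,0,0,0,0,-0.9,0.3,0,0,0,0,-0.4,-0.3,0.5,0,0,0,0,-0.8,0,1,0,0,0,0,-0.7,0,1,0,0,0,0,0,0,1,0,0,0,0,0,0,1,0,0,0,0,0,0,1,0,0,0,0,0,0,1,0,0,0,0,0,0,1,0,0,0,0,0,0,1]}}

```text
clock: 62.55
ee_pos: [0.5248, -0.0874, 0.0983]
orientation: [[-0.996, 0.084, -0.002], [0.084, 0.996, 0.0], [0.002, -0.0, -1.0]]
ft_force: [0.6, 0.4, -0.4]
grip_width: 0.0064
```

```bash
python3 cp.py .53 -.0415;python3 d.py .53 -.0415 .052 -.087
```

```text
top 46 [(-18, 41), (-13, 41), (-8, 42)]
scene 145 [(-18, 41), (-13, 41), (-8, 40), (-3, 42), (2, 40), (7, 41), (12, 40), (17, 37), (22, 34)]
t 62.65 pos [ 0.5249 -0.0877  0.0984] F [-0.5 -0.8 -0.9] w 0.0002 q7 2.04
turn [-0.   -0.02  0.03] shift new [-0.04  1.86  1.85] shift old [-0.05  1.86  1.85]
```

Call:
{"api": "carry_out", "payload": {"targets": [0,0,0,0,0,0.6,1,0,0,0,0,0,0.8,1,0,0,0,0,0,0.4,1,0,0,0,0,0,0,1,0,0,0,0,0.18,0,1,0,0,0,0,0.18,0,1,0,0,0,0,0.18,0,1,0,0,0,0,0.18,0,1,0,0,0,0,0,0,1]}}

```text
clock: 63.4
ee_pos: [0.527, -0.0693, 0.0541]
orientation: [[-0.997, 0.083, -0.0], [0.083, 0.997, 0.0], [0.0, 0.0, -1.0]]
ft_force: [0.4, -0.6, 0.1]
grip_width: 0.0005
```

Call:
{"api": "carry_out", "payload": {"targets": [0,0,0,0,0.08,-0.2,1,0,0,0,0,0.14,-0.18,1,0,0,0,0,0.2,-0.14,1,0,0,0,0,0.22,-0.12,1,0,0,0,0,0.24,-0.08,1,0,0,0,0,0.24,-0.08,1,0,0,0,0,0.2,-0.02,1,0,0,0,0,0.14,0,1,0,0,0,0,0,0,1,0,0,0,0,0,0,1]}}

```text
clock: 64.23
ee_pos: [0.5293, -0.0337, 0.0738]
orientation: [[-0.996, 0.084, -0.002], [0.084, 0.996, -0.0], [0.002, -0.0, -1.0]]
ft_force: [-0.5, 0.3, 0.4]
grip_width: 0.0001
```

```bash
python3 cp.py .53 -.015;python3 d.py .53 -.0415 .052 -.087
```

```text
top 10 [(2, 33)]
scene 204 [(-38, 41), (-33, 41), (-28, 42), (-23, 40), (-18, 44), (-13, 40), (-8, 45), (-3, 39), (2, 32), (7, 27), (42, 25)]
t 64.33 pos [ 0.5293 -0.0343  0.0738] F [-1.1 -1.   0.8] w 0.0006 q7 1.98
turn [-0.01 -0.02  0.02] shift new [-0.05 -0.29  0.87] shift old [-0.06 -0.29  0.87]
```

The fingers passed over C without touching it, but it is now up against the plate edge. Repeating with a longer push before the arc.

Call:
{"api": "carry_out", "payload": {"targets": [0,0,0,0,-0.7,0,1,0,0,0,0,-1,0,1,0,0,0,0,-0.35,0,1,0,0,0,0,0,0,1,0,0,0,0,0,0.5,1,0,0,0,0,0,0.35,1,0,0,0,0,0,0,1,0,0,0,0,0,0,1]}}

```text
clock: 65.0
ee_pos: [0.5244, -0.0838, 0.0516]
orientation: [[-0.996, 0.084, -0.004], [0.084, 0.997, 0.0], [0.004, -0.0, -1.0]]
ft_force: [-0.6, 0.2, 1.3]
grip_width: 0.0004
```

Call:
{"api": "carry_out", "payload": {"targets": [0,0,0,0,0.2,0,1,0,0,0,0,0.2,0,1,0,0,0,0,0.2,0,1,0,0,0,0,0.2,0,1,0,0,0,0,0.2,0,1,0,0,0,0,0.16,0,1,0,0,0,0,0,0,1]}}

```text
clock: 65.58
ee_pos: [0.5274, -0.0646, 0.0549]
orientation: [[-0.996, 0.09, 0.001], [0.09, 0.996, -0.011], [-0.002, -0.011, -1.0]]
ft_force: [-6.4, -19.1, 16.4]
grip_width: 0.0003
```

Call:
{"api": "carry_out", "payload": {"targets": [0,0,0,0,0.08,-0.2,1,0,0,0,0,0.14,-0.18,1,0,0,0,0,0.2,-0.14,1,0,0,0,0,0.22,-0.12,1,0,0,0,0,0.24,-0.08,1,0,0,0,0,0.24,-0.08,1,0,0,0,0,0.2,-0.02,1,0,0,0,0,0.14,0,1,0,0,0,0,0,0,1]}}

```text
clock: 66.33
ee_pos: [0.5317, -0.0176, 0.074]
orientation: [[-0.997, 0.083, 0.0], [0.083, 0.997, 0.001], [0.0, 0.001, -1.0]]
ft_force: [-1.4, 0.7, 8.1]
grip_width: 0.0004
```

Call:
{"api": "carry_out", "payload": {"targets": [0,0,0,0,0,-0.5,1,0,0,0,0,0,-0.8,1,0,0,0,0,0,-0.7,0.5,0,0,0,0,-0.8,0,0.3,0,0,0,0,-1,0,0.3,0,0,0,0,-1,0,0.3,0,0,0,0,0,0,0.3,0,0,0,0,0,0,0.3,0,0,0,0,0,0,0.3]}}

```text
clock: 67.08
ee_pos: [0.5247, -0.0886, 0.1234]
orientation: [[-0.996, 0.085, -0.002], [0.085, 0.996, 0.001], [0.002, 0.0, -1.0]]
ft_force: [0.5, -0.1, -0.3]
grip_width: 0.0451
```

```bash
cat > c3.py <<'E'
from m import *
p=grab_frame("top"); w=cloud(p); z=w[...,2]; H=hsv(p)
m=inbox(w,.48,.58,-.07,.04)&(z>.034)&(z<.06)&(H[...,1]<60); r=rect(p,m,.048); print("C",r,np.median(z[m]))
g=cv2.cvtColor(p["image"],cv2.COLOR_RGB2GRAY); U=np.round(proj(p,[*r["mean"],.048])).astype(int); print(g[U[1]-6:U[1]+7,U[0]-6:U[0]+7])
E
python3 cp.py .53 -.015;python3 d.py .53 0 .09 -.087; python3 c3.py; python3 tr.py
```

```text
top 193 [(-3, 48), (2, 48), (7, 49), (12, 49), (17, 49), (22, 48), (27, 48), (32, 44)]
scene 207 [(-8, 48), (-3, 48), (2, 49), (7, 48), (12, 49), (17, 49), (22, 49), (27, 42), (32, 37), (37, 32), (42, 25), (47, 26)]
t 67.18 pos [ 0.5249 -0.088   0.1232] F [-0.3  0.4  0.2] w 0.0531 q7 2.02
turn [ 0.   -0.02  0.04] shift new [0.1  3.52 1.33] shift old [0.09 3.52 1.33]
C {'c': array([0.5313, 0.0015]), 'mean': array([0.5313, 0.0015]), 'size': (38.4, 32.8), 'yaw': np.float64(-0.002), 'pca': np.float64(-0.198), 'n': 181} 0.04819770923609826
[[115 171 207 220 224 225 226 224 225 223 220 211 193]
 [124 176 209 221 223 223 224 225 224 223 221 218 199]
 [127 185 215 222 223 225 225 222 223 222 222 219 198]
 [131 186 217 223 224 224 224 223 223 221 218 215 192]
 [129 186 217 223 223 224 224 223 223 222 219 210 184]
 [130 184 216 222 224 224 222 224 223 223 219 208 179]
 [138 187 218 222 223 224 222 222 221 221 217 207 173]
 [140 190 217 222 222 222 222 223 223 219 218 207 169]
 [143 192 217 220 221 222 221 221 219 219 218 204 168]
 [150 195 218 222 222 221 221 221 219 220 219 203 165]
 [159 198 217 220 221 220 220 220 218 219 218 203 158]
 [158 196 213 216 216 214 215 215 216 218 214 198 153]
 [139 181 206 207 196 190 191 197 204 205 202 184 141]]
tray {'c': array([0.5321, 0.0634]), 'mean': array([0.523 , 0.0641]), 'size': (270.5, 78.7), 'yaw': np.float64(-0.114), 'pca': np.float64(-0.112), 'n': 2064}
well 2 off [-0.      0.0029] size (40.1, 39.7) slope x,y,z [-0.001 -0.019  0.044]
well 4 off [-0.0003  0.0028] size (41.3, 41.1) slope x,y,z [ 0.054 -0.008  0.044]
```

Call:
{"api": "carry_out", "payload": {"targets": [0,0,0,0.06,0.5,0,0.3,0,0,0,0,0.9,0,0.3,0,0,0,0,0.9,0.3,0.3,0,0,0,0,0.8,0.3,0.3,0,0,0,0,0.3,0.5,0.3,0,0,0,0,0,0.3,0.3,0,0,0,0,0,0,0.3,0,0,0,0,0,0,0.3,0,0,0,0,0,0,0.3]}}

```text
clock: 68.03
ee_pos: [0.5305, -0.0064, 0.0884]
orientation: [[-0.996, 0.087, -0.001], [0.087, 0.996, -0.001], [0.001, -0.001, -1.0]]
ft_force: [0.4, 0.3, 0.3]
grip_width: 0.0641
```

```bash
python3 d.py .5313 -.003 .0515 -.087; python3 cp.py .53 -.015
```

```text
t 68.03 pos [ 0.5305 -0.0064  0.0884] F [0.4 0.3 0.3] w 0.0641 q7 1.9
turn [-0.01 -0.02 -0.01] shift new [-0.02  0.14  1.48] shift old [-0.02  0.14  1.48]
top 14 [(32, 47)]
scene 213 [(-33, 75), (-28, 72), (-23, 74), (-8, 48), (-3, 48), (2, 43), (7, 48), (12, 49), (17, 45), (22, 48), (27, 43), (32, 35), (37, 39), (42, 25), (47, 70)]
```

Call:
{"api": "carry_out", "payload": {"targets": [0,0,0,-0.02,0.14,0.4,0.3,0,0,0,0,0,0.6,0.3,0,0,0,0,0,0.48,0.3,0,0,0,0,0,0,0.3,0,0,0,0,0,0,0.3,0,0,0,0,0,0,0.3,0,0,0,0,0,0,1,0,0,0,0,0,0,1,0,0,0,0,0,0,1,0,0,0,0,0,0,1,0,0,0,0,0,0,1,0,0,0,0,0,0,1], "grip_force": 30}}

```text
clock: 69.13
ee_pos: [0.5315, -0.0016, 0.0516]
orientation: [[-0.996, 0.085, -0.001], [0.085, 0.996, -0.0], [0.001, -0.0, -1.0]]
ft_force: [0.1, -1.0, 4.7]
grip_width: 0.0404
```

Call:
{"api": "carry_out", "payload": {"targets": [0,0,0,0,0,-0.4,1,0,0,0,0,0,-0.9,1,0,0,0,0,0,-0.9,1,0,0,0.16,-0.4,0.65,0,1,0,0,0.16,-0.4,0.65,0,1,0,0,0,-0.4,0.65,0,1,0,0,0,-0.4,0.65,0,1,0,0,0,0,0,0,1,0,0,0,0,0,0,1,0,0,0,0,0,0,1,0,0,0,0,0,0,1]}}

```text
clock: 70.05
ee_pos: [0.577, 0.0584, 0.1062]
orientation: [[-0.993, 0.114, -0.002], [0.114, 0.993, -0.0], [0.002, -0.001, -1.0]]
ft_force: [-0.3, 0.6, -1.2]
grip_width: 0.0398
```

```bash
python3 d.py .5767 .0582 .0565 -.115
```

```text
t 70.05 pos [0.577  0.0584 0.1062] F [-0.3  0.6 -1.2] w 0.0398 q7 1.75
turn [-0.01 -0.03  0.01] shift new [ 0.01 -0.01  1.99] shift old [ 0.   -0.01  1.99]
```

Call:
{"api": "carry_out", "payload": {"targets": [0,0,0,0,0,0.5,1,0,0,0,0,0,0.5,1,0,0,0,0,0,0.4,1,0,0,0,0,0,0.3,1,0,0,0,0,0,0.2,1,0,0,0,0,0,0.12,1,0,0,0,0,0,0,1,0,0,0,0,0,0,1,0,0,0,0,0,0,0.35,0,0,0,0,0,0,0.35,0,0,0,0,0,0,0.35,0,0,0,0,0,0,0.35]}}

```text
clock: 71.05
ee_pos: [0.5777, 0.0595, 0.0556]
orientation: [[-0.994, 0.113, -0.001], [0.113, 0.994, -0.0], [0.001, -0.0, -1.0]]
ft_force: [-0.2, -0.6, 0.3]
grip_width: 0.0597
```

Call:
{"api": "carry_out", "payload": {"targets": [0,0,0,0,0,0,0.35,0,0,0,0,0,-0.3,0.35,0,0,0,0,0,-0.9,0.3,0,0,0,0,0,-1,0.2,0,0,0,0,0,-1,0,0,0,0,0,0,-1,0,0,0,0,0,0,-1,0,0,0,0,0,0,-0.6,0,0,0,0,0,0,0,0]}}

```text
clock: 71.8
ee_pos: [0.5799, 0.0592, 0.2045]
orientation: [[-0.994, 0.113, 0.005], [0.113, 0.994, 0.002], [-0.004, 0.002, -1.0]]
ft_force: [1.0, 0.3, 0.1]
grip_width: 0.0918
```

```bash
python3 plan.py .5153 .4187 .2 .175 16
```

```text
t 71.8 pos [0.5799 0.0592 0.2045] F [1.  0.3 0.1] w 0.0918 q [-0.76  0.47  0.79  1.84 -0.4   0.99  1.66]
-0.21 [0.25 0.88 0.01]
-0.21 [0.24 0.88 0.01]
-0.21 [0.22 0.89 0.01]
-0.21 [0.21 0.89 0.01]
-0.21 [0.19 0.89 0.01]
-0.21 [0.17 0.9  0.01]
-0.21 [0.16 0.9  0.01]
-0.21 [0.14 0.9  0.01]
-0.21 [0.13 0.9  0.01]
-0.21 [0.11 0.91 0.01]
-0.21 [0.09 0.91 0.01]
-0.21 [0.08 0.91 0.01]
-0.21 [0.06 0.91 0.01]
-0.21 [0.04 0.91 0.01]
-0.21 [0.03 0.91 0.01]
-0.21 [0.01 0.91 0.01]
```

Call:
{"api": "carry_out", "payload": {"targets": [0,0,-0.21,0.25,0.88,0,0,0,0,-0.21,0.24,0.88,0,0,0,0,-0.21,0.22,0.89,0,0,0,0,-0.21,0.21,0.89,0,0,0,0,-0.21,0.19,0.89,0,0,0,0,-0.21,0.17,0.9,0,0,0,0,-0.21,0.16,0.9,0,0,0,0,-0.21,0.14,0.9,0,0,0,0,-0.21,0.13,0.9,0,0,0,0,-0.21,0.11,0.91,0,0,0,0,-0.21,0.09,0.91,0,0,0,0,-0.21,0.08,0.91,0,0]}}

```text
clock: 72.8
ee_pos: [0.5307, 0.3311, 0.2003]
orientation: [[-0.994, -0.108, -0.002], [-0.108, 0.994, -0.0], [0.002, -0.0, -1.0]]
ft_force: [0.1, -0.4, 0.6]
grip_width: 0.092
```

Call:
{"api": "carry_out", "payload": {"targets": [0,0,-0.21,0.06,0.91,0,0,0,0,-0.21,0.04,0.91,0,0,0,0,-0.21,0.03,0.91,0,0,0,0,-0.21,0.01,0.91,0,0,0,0,0,0,0,0.8,0,0,0,0,0,0,0.8,0,0,0,0,0,0,0.8,0,0,0,0,0,0,0,0,0,0,0,0,0,0,0,0,0,0,0,0,0,0]}}

```text
clock: 73.63
ee_pos: [0.5161, 0.4198, 0.1416]
orientation: [[-0.984, -0.179, -0.001], [-0.179, 0.984, 0.0], [0.0, 0.001, -1.0]]
ft_force: [0.2, 0.4, 0.2]
grip_width: 0.0923
```

```bash
python3 d.py .5152 .4188 .043 .175; python3 tr.py; python3 - <<'E'
from m import *
p=grab_frame("scene"); w=cloud(p); z=w[...,2]
m=inbox(w,.3,.75,.33,.52)&(z>.053)&(z<.07); A=w[m][:,:2]-[.5152,.4188]; a=.175
print("cover",m.sum(),np.percentile(A@[np.cos(a),np.sin(a)],[2,98]).round(4),np.percentile(A@[-np.sin(a),np.cos(a)],[2,98]).round(4))
E
```

```text
t 73.63 pos [0.5161 0.4198 0.1416] F [0.2 0.4 0.2] w 0.0923 q7 1.37
turn [ 0.01 -0.01  0.06] shift new [ 0.04 -0.03  3.95] shift old [ 0.04 -0.03  3.95]
tray {'c': array([0.532 , 0.0633]), 'mean': array([0.5132, 0.0651]), 'size': (270.1, 79.0), 'yaw': np.float64(-0.111), 'pca': np.float64(-0.111), 'n': 1777}
well 2 off [-0.      0.0029] size (39.9, 39.8) slope x,y,z [-0.011  0.007  0.044]
well 3 off [0.0006 0.0026] size (41.0, 40.5) slope x,y,z [ 0.021 -0.004  0.044]
well 4 off [-0.0003  0.0026] size (41.3, 41.1) slope x,y,z [ 0.019 -0.019  0.044]
cover 1394 [-0.1175  0.171 ] [-0.0266  0.0667]
```

All three cubes sit flat in wells 2, 3 and 4. Fetching the cover.

Call:
{"api": "carry_out", "payload": {"targets": [0,0,0.06,0.04,-0.03,0.7,0,0,0,0,0,0,0.9,0,0,0,0,0,0,0.9,0,0,0,0,0,0,0.8,0,0,0,0,0,0,0.63,0,0,0,0,0,0,0,0,0,0,0,0,0,0,0,0,0,0,0,0,0,1,0,0,0,0,0,0,1,0,0,0,0,0,0,1,0,0,0,0,0,0,1,0,0,0,0,0,0,1], "grip_force": 25}}

```text
clock: 74.73
ee_pos: [0.5148, 0.4185, 0.043]
orientation: [[-0.985, -0.174, -0.001], [-0.174, 0.985, 0.001], [0.001, 0.001, -1.0]]
ft_force: [1.1, 0.4, -1.9]
grip_width: 0.0606
```

Call:
{"api": "carry_out", "payload": {"targets": [0,0,0,0,0,0,1,0,0,0,0,0,0,1,0,0,0,0,0,-0.2,1,0,0,0,0,0,-0.5,1,0,0,0,0,0,-0.9,1,0,0,0,0,0,-0.9,1,0,0,0,0,0,-0.9,1,0,0,0,0,0,-0.9,1,0,0,0,0,0,0,1]}}

```text
clock: 75.48
ee_pos: [0.5171, 0.4195, 0.1555]
orientation: [[-0.985, -0.174, 0.004], [-0.174, 0.985, 0.005], [-0.005, 0.004, -1.0]]
ft_force: [1.9, 0.5, -1.0]
grip_width: 0.0576
```

```bash
python3 plan.py .532 .0633 .15 -.114 17
```

```text
t 75.48 pos [0.5171 0.4195 0.1555] F [ 1.9  0.5 -1. ] w 0.0576 q [-1.16  0.64  0.62  1.66 -0.44  0.98  1.36]
0.19 [ 0.1  -0.83  0.01]
0.19 [ 0.09 -0.83  0.01]
0.19 [ 0.08 -0.84  0.01]
0.19 [ 0.06 -0.84  0.01]
0.19 [ 0.05 -0.84  0.01]
0.19 [ 0.03 -0.84  0.01]
0.19 [ 0.02 -0.84  0.01]
0.19 [ 0.   -0.84  0.01]
0.19 [-0.01 -0.84  0.01]
0.19 [-0.02 -0.84  0.01]
0.19 [-0.04 -0.84  0.01]
0.19 [-0.05 -0.84  0.01]
0.19 [-0.07 -0.84  0.01]
0.19 [-0.08 -0.83  0.01]
0.19 [-0.09 -0.83  0.01]
0.19 [-0.11 -0.83  0.01]
0.19 [-0.12 -0.83  0.01]
```

Call:
{"api": "carry_out", "payload": {"targets": [0,0,0.19,0.1,-0.5,0,1,0,0,0.19,0.09,-0.83,0,1,0,0,0.19,0.08,-0.84,0,1,0,0,0.19,0.06,-0.84,0,1,0,0,0.19,0.05,-0.84,0,1,0,0,0.19,0.03,-0.84,0,1,0,0,0.19,0.02,-0.84,0,1,0,0,0.19,0,-0.84,0,1,0,0,0.19,-0.01,-0.84,0,1,0,0,0.19,-0.02,-0.84,0,1,0,0,0.19,-0.04,-0.84,0,1,0,0,0.19,-0.05,-0.84,0,1]}}

```text
clock: 76.48
ee_pos: [0.5266, 0.1726, 0.15]
orientation: [[-1.0, 0.026, -0.002], [0.026, 1.0, -0.0], [0.002, -0.0, -1.0]]
ft_force: [0.6, -0.4, -1.7]
grip_width: 0.0579
```

Call:
{"api": "carry_out", "payload": {"targets": [0,0,0.19,-0.07,-0.84,0,1,0,0,0.19,-0.08,-0.84,0,1,0,0,0.19,-0.09,-0.84,0,1,0,0,0.19,-0.1,-0.84,0,1,0,0,0.19,-0.11,-0.7,0,1,0,0,0,-0.04,-0.35,0,1,0,0,0,0,0,0,1,0,0,0,0,0,0,1,0,0,0,0,0,0,1,0,0,0,0,0,0,1]}}

```text
clock: 77.32
ee_pos: [0.5322, 0.0653, 0.1498]
orientation: [[-0.995, 0.104, -0.002], [0.104, 0.995, 0.0], [0.002, 0.0, -1.0]]
ft_force: [0.3, -0.4, -2.3]
grip_width: 0.0581
```

```bash
python3 d.py .5312 .0635 .085 -.113; python3 - <<'E'
from m import *
p=grab_frame("scene"); w=cloud(p); d=w[...,:2]-[.5312,.0635]; a=-.113; s=get_state(); zt=s["ee_pos"][2]+.017
X=d@[np.cos(a),np.sin(a)]; Y=d@[-np.sin(a),np.cos(a)]; Z=w[...,2]; m=(abs(X)<.2)&(abs(Y)<.06)&(abs(Z-zt)<.006)&(abs(X)>.04)
print("top face of cover, X range",m.sum(),np.percentile(X[m],[1,99]).round(4),"z slope along x",np.polyfit(X[m],Z[m],1).round(4), zt)
E
```

```text
t 77.32 pos [0.5322 0.0653 0.1498] F [ 0.3 -0.4 -2.3] w 0.0581 q7 1.68
turn [ 0.   -0.02  0.1 ] shift new [ 0.03 -0.08  2.59] shift old [ 0.03 -0.08  2.59]
top face of cover, X range 575 [-0.1217  0.1256] z slope along x [-0.0017  0.1665] 0.16683440787842485
```

Call:
{"api": "carry_out", "payload": {"targets": [0,0,0.1,0.03,-0.08,0.4,1,0,0,0,0,0,0.6,1,0,0,0,0,0,0.6,1,0,0,0,0,0,0.6,1,0,0,0,0,0,0.5,1,0,0,0,0,0,0.3,1,0,0,0,0,0,0.15,1,0,0,0,0,0,0,1,0,0,0,0,0,0,1,0,0,0,0,0,0,1]}}

```text
clock: 78.2
ee_pos: [0.5317, 0.062, 0.0718]
orientation: [[-0.993, 0.115, -0.0], [0.115, 0.993, 0.0], [0.0, 0.0, -1.0]]
ft_force: [-1.4, 0.1, -2.4]
grip_width: 0.0584
```

```bash
python3 d.py .5312 .0635 .051 -.113
```

```text
t 78.2 pos [0.5317 0.062  0.0718] F [-1.4  0.1 -2.4] w 0.0584 q7 1.77
turn [ 0.   -0.01 -0.03] shift new [0.03 0.06 0.83] shift old [0.03 0.06 0.83]
```

Call:
{"api": "carry_out", "payload": {"targets": [0,0,0,0.03,0.06,0.1,1,0,0,0,0,0,0.15,1,0,0,0,0,0,0.15,1,0,0,0,0,0,0.15,1,0,0,0,0,0,0.12,1,0,0,0,0,0,0.1,1,0,0,0,0,0,0.06,1,0,0,0,0,0,0,1,0,0,0,0,0,0,1,0,0,0,0,0,0,1]}}

```text
clock: 79.03
ee_pos: [0.5304, 0.0633, 0.0517]
orientation: [[-0.993, 0.116, -0.002], [0.116, 0.993, 0.001], [0.002, 0.001, -1.0]]
ft_force: [-5.1, -0.7, 15.4]
grip_width: 0.0581
```

Call:
{"api": "carry_out", "payload": {"targets": [0,0,0,0,0,-0.03,1,0,0,0,0,0,0,0,0,0,0,0,0,0,0,0,0,0,0,0,0,0,0,0,0,0,0,0,0,0,0,0,0,0,0,0,0,0,0,0,0,-0.3,0,0,0,0,0,0,-0.9,0,0,0,0,0,0,-1,0,0,0,0,0,0,-1,0,0,0,0,0,0,-0.9,0,0,0,0,0,0,0,0.5]}}

```text
clock: 80.03
ee_pos: [0.5333, 0.0635, 0.1579]
orientation: [[-0.993, 0.116, 0.005], [0.116, 0.993, 0.002], [-0.005, 0.003, -1.0]]
ft_force: [0.5, 0.3, 0.5]
grip_width: 0.0871
```

Call:
{"api": "carry_out", "payload": {"targets": [0,0,0,0,0,0,0.6,0,0,0,0,0,0,0.6,0,0,0,0,0,0,0.6,0,0,0,0,0,0,0.6]}}

```text
clock: 80.37
ee_pos: [0.5299, 0.0634, 0.1527]
orientation: [[-0.993, 0.115, -0.004], [0.115, 0.993, -0.001], [0.004, -0.001, -1.0]]
ft_force: [0.2, -0.4, 0.9]
grip_width: 0.0609
```

```bash
python3 d.py .531 .0633 .093 -.113; cat > fin.py <<'E'
from m import *
import sys
cx,cy,a=map(float,sys.argv[1:4])
p=grab_frame("top"); w=cloud(p); H=hsv(p); h,s,v=[H[...,i].astype(int) for i in range(3)]
for n in("scene",):
    q=grab_frame(n); W=cloud(q); d=W[...,:2]-[cx,cy]; X=d@[np.cos(a),np.sin(a)]; Y=d@[-np.sin(a),np.cos(a)]; Z=W[...,2]
    m=(abs(X)<.15)&(abs(X)>.045)&(abs(Y)<.036)&(abs(Z-.068)<.008)
    print("cover top z",np.median(Z[m]).round(4),m.sum(),"slope",np.linalg.lstsq(np.c_[X[m],Y[m],np.ones(m.sum())],Z[m],rcond=None)[0].round(4),"X",np.percentile(X[m],[1,99]).round(3),"Y",np.percentile(Y[m],[1,99]).round(3))
T=inbox(w,cx-.16,cx+.16,cy-.07,cy+.07)
b=T&(h>95)&(h<120)&(s>80)&(v>40); print("tray",rect(p,b,.022,False))
m=T&(w[...,2]>.05)&(w[...,2]<.1); print("cover",rect(p,m,.066,False))
red=inbox(w,.3,.75,.08,.28)&((h<4)|(h>174))&(s>150)&(v>120); print("red",rect(p,red,.008,False))
E
python3 fin.py .531 .0633 -.113
```

```text
t 80.37 pos [0.5299 0.0634 0.1527] F [ 0.2 -0.4  0.9] w 0.0609 q7 1.67
turn [-0.01 -0.04 -0.03] shift new [-0.04 -0.    2.39] shift old [-0.05  0.    2.39]
cover top z 0.0685 629 slope [-0.0029 -0.0547  0.0685] X [-0.123  0.124] Y [-0.028  0.033]
tray {'c': array([0.6472, 0.0869]), 'mean': array([0.6464, 0.086 ]), 'size': (39.8, 8.5), 'yaw': np.float64(0.002), 'pca': np.float64(-0.119), 'n': 39}
cover {'c': array([0.6364, 0.0521]), 'mean': array([0.6379, 0.0498]), 'size': (58.4, 36.9), 'yaw': np.float64(1.431), 'pca': np.float64(1.282), 'n': 254}
red {'c': array([0.5405, 0.1814]), 'mean': array([0.5341, 0.1928]), 'size': (308.0, 119.6), 'yaw': np.float64(-0.086), 'pca': np.float64(-0.073), 'n': 958}
```

The cover is down and level (top at 68.5 mm; 68 mm expected). Now I grip the handle bar and drag the closed box.

Call:
{"api": "carry_out", "payload": {"targets": [0,0,0,-0.04,0,0.6,0.6,0,0,0,0,0,0.7,0.6,0,0,0,0,0,0.7,0.6,0,0,0,0,0,0.36,0.6,0,0,0,0,0,0,0.6,0,0,0,0,0,0,0.6,0,0,0,0,0,0,0.6,0,0,0,0,0,0,1,0,0,0,0,0,0,1,0,0,0,0,0,0,1,0,0,0,0,0,0,1,0,0,0,0,0,0,1], "grip_force": 20}}

```text
clock: 81.47
ee_pos: [0.5317, 0.0634, 0.095]
orientation: [[-0.993, 0.115, -0.001], [0.115, 0.993, -0.0], [0.001, -0.0, -1.0]]
ft_force: [0.7, -0.0, 1.6]
grip_width: 0.0127
```

```bash
python3 d.py .540 .1805 .093 -.09
```

```text
t 81.47 pos [0.5317 0.0634 0.095 ] F [ 0.7 -0.   1.6] w 0.0127 q7 1.74
turn [-0.   -0.01 -0.29] shift new [0.09 4.7  0.08] shift old [0.21 4.69 0.08]
```

Call:
{"api": "carry_out", "payload": {"targets": [0,0,-0.02,0.01,0.1,0,1,0,0,-0.02,0.01,0.2,0,1,0,0,-0.02,0.01,0.3,0,1,0,0,-0.02,0.01,0.3,0,1,0,0,-0.02,0.01,0.3,0,1,0,0,-0.02,0.01,0.3,0,1,0,0,-0.02,0.01,0.3,0,1,0,0,-0.02,0.01,0.3,0,1,0,0,-0.02,0.01,0.3,0,1,0,0,-0.02,0.01,0.3,0,1,0,0,-0.02,0.01,0.3,0,1,0,0,-0.02,0.01,0.3,0,1]}}

```text
clock: 82.47
ee_pos: [0.5383, 0.1421, 0.0955]
orientation: [[-0.995, 0.097, 0.0], [0.097, 0.995, -0.004], [-0.0, -0.004, -1.0]]
ft_force: [-0.3, -9.4, 7.0]
grip_width: 0.0127
```

Call:
{"api": "carry_out", "payload": {"targets": [0,0,-0.02,0.01,0.3,0,1,0,0,-0.02,0.01,0.3,0,1,0,0,-0.02,0.01,0.3,0,1,0,0,0,0,0.3,0,1,0,0,0,0,0.15,0,1,0,0,0,0,0.05,0,1,0,0,0,0,0,0,1,0,0,0,0,0,0,1,0,0,0,0,0,0,1,0,0,0,0,0,0,1]}}

```text
clock: 83.3
ee_pos: [0.5407, 0.1774, 0.0955]
orientation: [[-0.996, 0.091, -0.0], [0.091, 0.996, -0.003], [-0.0, -0.003, -1.0]]
ft_force: [-0.5, -7.1, 6.5]
grip_width: 0.0129
```

```bash
python3 d.py .540 .1805 .093 -.09; python3 -c "
from cell import *;s=get_state();print(s['clock'],s['ee_pos'],s['grip_width'],s['ft_force'])"; python3 fin.py .540 .1805 -.09
```

```text
t 83.3 pos [0.5407 0.1774 0.0955] F [-0.5 -7.1  6.5] w 0.0129 q7 1.56
turn [-0.04  0.   -0.02] shift new [0.04 0.12 0.1 ] shift old [0.04 0.12 0.1 ]
83.3 [0.54068872 0.17742159 0.09547201] 0.01292326609543071 [-0.51108674 -7.09289472  6.47913579]
cover top z 0.0691 764 slope [-0.0022 -0.0688  0.0688] X [-0.122  0.124] Y [-0.031  0.029]
tray {'c': array([0.5383, 0.1417]), 'mean': array([0.5125, 0.1446]), 'size': (269.5, 16.3), 'yaw': np.float64(-0.12), 'pca': np.float64(-0.102), 'n': 200}
cover {'c': array([0.5408, 0.178 ]), 'mean': array([0.633 , 0.1691]), 'size': (247.0, 58.8), 'yaw': np.float64(-0.094), 'pca': np.float64(0.042), 'n': 382}
red {'c': array([0.5405, 0.1809]), 'mean': array([0.5754, 0.1527]), 'size': (307.9, 119.1), 'yaw': np.float64(-0.086), 'pca': np.float64(0.153), 'n': 521}
```

Call:
{"api": "carry_out", "payload": {"targets": [0,0,0,0,0.04,0,0.95,0,0,0,0,0,0,0.85,0,0,0,0,0,0,0.75,0,0,0,0,0,0,0.65,0,0,0,0,0,0,0.6,0,0,0,0,0,0,0.6,0,0,0,0,0,0,0.6,0,0,0,0,0,-0.3,0.6,0,0,0,0,0,-0.5,0.6,0,0,0,0,0,-0.8,0.6,0,0,0,0,0,-0.9,0.6,0,0,0,0,0,-0.9,0.6]}}

```text
clock: 84.4
ee_pos: [0.54, 0.1816, 0.1816]
orientation: [[-0.996, 0.09, -0.001], [0.09, 0.996, -0.0], [0.001, -0.0, -1.0]]
ft_force: [-0.2, 0.4, 0.2]
grip_width: 0.037
```

Call:
{"api": "carry_out", "payload": {"targets": [0,0,0,0,0,-0.9,0.6,0,0,0,0,0,-0.9,0.6,0,0,0,0,-0.8,-0.5,0.6,0,0,0,0,-0.9,0,0.6,0,0,0,0,-0.9,0,0.6,0,0,0,0,-0.9,0,0.6,0,0,0,0,-0.9,0,0.6,0,0,0,0,-0.9,0,0.6,0,0,0,0,-0.9,0,0.6,0,0,0,0,-0.9,0,0.6,0,0,0,0,-0.9,0,0.6,0,0,0,0,0,0,0.6]}}

```text
clock: 85.4
ee_pos: [0.5217, -0.0225, 0.2388]
orientation: [[-0.995, 0.096, -0.0], [0.096, 0.995, -0.001], [-0.0, -0.001, -1.0]]
ft_force: [-0.4, -0.8, 0.2]
grip_width: 0.0367
```

```bash
python3 fin.py .540 .1805 -.09; cat fin.py; python3 -c "
from cell import *;s=get_state();print(s['clock'],s['ee_pos'],s['grip_width'],s['ft_force'])
import cv2
for n in ('scene','top'):
  f=grab_frame(n);cv2.imwrite('pics/fin_%s.png'%n,f['image'][:,:,::-1])"
```

```text
cover top z 0.0688 743 slope [-0.0031 -0.0457  0.0684] X [-0.123  0.124] Y [-0.031  0.028]
tray {'c': array([0.5387, 0.1403]), 'mean': array([0.5346, 0.1409]), 'size': (268.5, 8.3), 'yaw': np.float64(-0.101), 'pca': np.float64(-0.095), 'n': 208}
cover {'c': array([0.5395, 0.1774]), 'mean': array([0.5388, 0.1774]), 'size': (249.1, 58.4), 'yaw': np.float64(-0.094), 'pca': np.float64(-0.094), 'n': 1999}
red {'c': array([0.5404, 0.1814]), 'mean': array([0.5349, 0.1871]), 'size': (307.7, 119.3), 'yaw': np.float64(-0.087), 'pca': np.float64(-0.085), 'n': 1026}
from m import *
import sys
cx,cy,a=map(float,sys.argv[1:4])
p=grab_frame("top"); w=cloud(p); H=hsv(p); h,s,v=[H[...,i].astype(int) for i in range(3)]
for n in("scene",):
    q=grab_frame(n); W=cloud(q); d=W[...,:2]-[cx,cy]; X=d@[np.cos(a),np.sin(a)]; Y=d@[-np.sin(a),np.cos(a)]; Z=W[...,2]
    m=(abs(X)<.15)&(abs(X)>.045)&(abs(Y)<.036)&(abs(Z-.068)<.008)
    print("cover top z",np.median(Z[m]).round(4),m.sum(),"slope",np.linalg.lstsq(np.c_[X[m],Y[m],np.ones(m.sum())],Z[m],rcond=None)[0].round(4),"X",np.percentile(X[m],[1,99]).round(3),"Y",np.percentile(Y[m],[1,99]).round(3))
T=inbox(w,cx-.16,cx+.16,cy-.07,cy+.07)
b=T&(h>95)&(h<120)&(s>80)&(v>40); print("tray",rect(p,b,.022,False))
m=T&(w[...,2]>.05)&(w[...,2]<.1); print("cover",rect(p,m,.066,False))
red=inbox(w,.3,.75,.08,.28)&((h<4)|(h>174))&(s>150)&(v>120); print("red",rect(p,red,.008,False))
85.5 [ 0.52230339 -0.01811308  0.23822018] 0.03677233340849585 [-0.20392942  0.54494119  0.22601354]
```

```bash
python3 - <<'E'
from m import *
import cv2
cx,cy,a=.5395,.1775,-.094
q0=None
for n in("scene","top"):
    q=grab_frame(n); W=cloud(q); d=W[...,:2]-[cx,cy]; X=d@[np.cos(a),np.sin(a)]; Y=d@[-np.sin(a),np.cos(a)]; Z=W[...,2]
    m=(abs(X)<.122)&(abs(X)>.05)&(abs(Z-.068)<.012)
    for lo in np.arange(-.03,.03,.01):
        k=m&(Y>=lo)&(Y<lo+.01); print(n,lo.round(2),k.sum(),np.percentile(Z[k],[10,50,90]).round(4) if k.any() else '')
    if n=="scene":
        k=(abs(X)<.15)&(abs(Y)<.05)&(Z>.01); r,c=np.where(k)
        r0,r1,c0,c1=max(r.min()-8,0),r.max()+8,max(c.min()-8,0),c.max()+8
        im=q["image"][r0:r1,c0:c1,::-1]; f=min(790/im.shape[1],590/im.shape[0])
        cv2.imwrite("pics/last.png",cv2.resize(im,None,fx=f,fy=f,interpolation=cv2.INTER_CUBIC))
E
```

```text
scene -0.03 80 [0.0672 0.0689 0.0705]
scene -0.02 90 [0.0675 0.0691 0.071 ]
scene -0.01 102 [0.0679 0.0692 0.0713]
scene 0.0 95 [0.0674 0.0693 0.0712]
scene 0.01 105 [0.067  0.0691 0.0715]
scene 0.02 216 [0.0586 0.0663 0.0698]
top -0.03 186 [0.0653 0.0681 0.0703]
top -0.02 196 [0.0659 0.0681 0.0706]
top -0.01 198 [0.0662 0.0682 0.0707]
top 0.0 197 [0.066  0.0682 0.0706]
top 0.01 198 [0.0658 0.0683 0.0703]
top 0.02 178 [0.0659 0.0682 0.0708]
```

View pics/last.png

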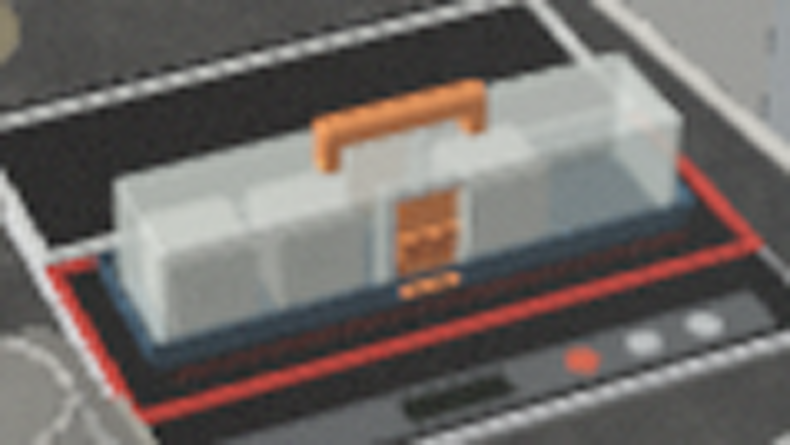

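The cover is level at 68 mm. The near tab's hook shows through the tray window at about (430, 285) in the crop, all three cubes stand in their wells, and the box lies inside the red outline.

```bash
python3 -c "from cell import *; print(hand_in())"
```

```text
the job is handed in; nothing more can be done
None
```

The job is handed in at about 86 s on the robot clock, with the box closed, loaded and inside the red outline. `hand_in()` gives no verdict, so this rests on my own measurements.

**What I did:**
- I squeezed both tabs, lifted the cover off and stood it released in the drip tray.
- I put the three cubes that were present into wells 2, 3 and 4. No fourth cube was found.
- I pressed the cover back on at the white station, then dragged the closed box by its handle into the red outline. I released it and moved the arm clear.

**Last checks:**
- **Position:** the cover centre is at (0.5395, 0.1775) and the red outline's centre at (0.540, 0.181), so about 1 mm off along and 4 mm across. Yaw differs by less than 0.01 rad.
- **Cover:** its top is at 68.2 mm (68 mm when fully down) and level across its width in the top camera.
- **Tabs:** the tab on the side the scene camera sees is out, its hook visible in the tray window. I could not see the far tab, so I infer it is out from the level, fully-down cover.
- **Release:** the wrist force was near zero after I let go.

**Checks that disagreed or could not be made:**
- The first plane fit on the scene camera showed a slope of −0.05 to −0.07 across the cover. Splitting the points into strips showed it came only from edge pixels.
- The tray was mostly hidden by the cover in the final top view, so its position is inferred from the cover.
- I last measured the cubes in their wells (offsets up to 3 mm) before the cover went on. Afterwards I only saw them through the cover, standing upright.

**What went wrong on the way:**
- One cube was knocked over in its well and another rolled during a bad grasp.
- I rolled both back upright over the plate's edge. I judged which face was the top from surface marks only, so their original orientation is my best reading, not a certainty.

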